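# Put the fortune-teller's set back on its own bases

### The job

After dusting, the fortune-teller's four things were put back on the wrong wooden bases. Set each upright in the middle of the base that has the outline of its own foot: the brass jar on the wide round base, the stick cup on the small round one, the square caddy on the square one and the card case lengthwise along the oblong one; a base has room for one thing only, so the empty cork mat is there as a free spot on the way. Set things down gently, never dropping or toppling one, and leave the tea glass where it stands.

Things in the scene. Friction and masses are not known exactly. Their poses are not given: they have to be found in the camera images.
- jar_center (a point): Round lidded brass jar, 64 mm high with its small knob, straight-sided and 62 mm in diameter from 12 to 44 mm above its underside (foot 52 mm, lid narrower). This point is on its axis, half-way up, 32 mm above the underside; z is up along the axis. About 0.35 kg. At the start it stands on the square or the oblong base.
- cup_center (a point): Slim round cup of pale wood, 46 mm in diameter and 62 mm high, with a bunch of short flat wooden sticks fixed in it that reach 76 mm above the underside. This point is on its axis, 38 mm above the underside. About 0.15 kg. At the start it stands on the square or the oblong base.
- caddy_center (a point): Square wooden caddy, 54 x 54 mm body up to 46 mm above the underside, then a 50 x 50 mm lid to 56 mm and a brass knob to 66 mm. This point is on its axis, 33 mm above the underside; x and y are square to its sides. About 0.22 kg. At the start it stands on the wide or the small round base.
- case_center (a point): Oblong pale plywood case holding a row of cards on edge: 92 mm along its x, 42 mm along its y, walls 48 mm high, cards (part of it) up to 57 mm. This point is at its middle, 28.5 mm above the underside. Grip it across its 42 mm width, along y. About 0.25 kg. At the start it stands on the wide or the small round base.
- base_wide_top (a point): All four bases are dark wood, fixed to the green board, 12 mm high with a flat top and no rim, and differ only in outline. This is the wide round one, 110 mm in diameter. This point is the centre of the top face.
- base_small_top (a point): The small round base, 76 mm in diameter; dark wood, 12 mm high, fixed. This point is the centre of the top face.
- base_square_top (a point): The square base, 100 x 100 mm; dark wood, 12 mm high, fixed. This point is the centre of the top face.
- base_long_top (a point): The oblong base, 124 mm along its x and 72 mm along its y; dark wood, 12 mm high, fixed. This point is the centre of the top face.
- mat_top (a point): Square pale cork mat, 90 x 90 mm, 4 mm thick, fixed, empty at the start: the free spot. This point is the centre of the top face. The five places (four bases and mat) may be in any arrangement; their centres are at least 130 mm apart. Between them lie only things less than 20 mm high, and the tea glass.
- glass_center (a point): Small open tea glass, greenish, 50 mm across the rim and 60 mm high, standing loose among the far bases. This point is on its axis, 30 mm above its underside. Not to be touched.
Not all that is in view belongs to the job. What is shaped like the part that bears caddy_center but orange or purple is not meant.

How it is judged:
By the outcome, as a careful person would: the job done as asked, in the order asked, and still so for the second after the job is handed in, with the robot touching nothing.
It also fails if it takes over 136 s, if anything falls off the work surface, if the arm or the gripper's body presses on something with over 40 N, if the wrist force passes 120 N, or if a joint passes its speed limit or range.

### The arm

A 7-joint arm with a two-finger parallel gripper is mounted at the origin on the work surface. World frame = base frame: x ahead of the robot, y to its left, z up, the work surface at z = 0. Lengths are in m, angles in rad, forces in N, time in s.
With the tool pointing down it reaches from about 0.4 to 0.925 m from the base axis. Payload 4.1 kg.
Tool frame: the origin (TCP) lies midway between the tips of the shut fingers; the grasp point (between the pads) lies 19 mm behind it; z points along the fingers, y is the line along which they close (so a half turn about z gives the same grasp; the last joint's range is limited). The gripper opens to 85 mm and grips with 20 to 120 N. Pads are 22 mm wide; open, the fingers measure 114 mm over their backs; the gripper's body (76 mm by 85 mm) begins 54 mm behind the grasp point. The pads swing forward as they close: fully open they stand 13 mm farther back than shut.
Start: joints at [-1.353, 0.398, 0.045, 1.537, -0.019, 1.207, -0.051], TCP at [0.202, 0.618, 0.231] pointing down, gripper open.
Joint ranges: [-2.82, 2.82], [-0.49, 2.23], [-1.37, 1.46], [0, 2.46], [-1.36, 4.5], [0.23, 2], [-2.94, 2.94]. Speed limits (rad/s): [2.57, 2.57, 3.14, 3.14, 3.14, 3.14, 3.14].

### API

Orientations are given as a unit quaternion [w, x, y, z].
In Python, from bench import ctrl gives the robot as it stands.
- The arm moves only by the tool servo_tool, never from a script. Its argument "motion" is a list of rows, each a list of 7 numbers: the turn, a rotation vector about the tool's x, y, z in degrees, then the shift along the tool's x, y, z in cm, then the finger opening in cm, from 0 to 8.54. In form: [[rx, ry, rz, x, y, z, claw], ...]. A call has 1 to 20 rows; each row is the pose to reach, as a shift and turn from the pose commanded when the call began, along the tool's axes at that moment; what a row does not reach only later rows make up. A row lasts 1/8 s, in which the tool goes at most 62.5 mm and 10.7 degrees, less where a joint would pass 70% of its speed; a pose out of reach is approached as far as the arm can. A call with a gripper value outside its range is refused whole. The fingers move at their own pace and stop on an object; "force" is the grip in N (left out, the last holds). Time passes only in rows, so rows that repeat a pose let the fingers close. It gives the time, the measured TCP pose, the force, the opening and the grip force at its end, in the units of the state.
- ctrl.get_obs(): the state, without advancing time (a new reading comes with each control period).
- ctrl.grab_frame(name): name is "scene" or "top"; returns a dict with "frame" (480x640x3 uint8, red, green, blue), "fx", "fy", "cx", "cy" (pixels), "position" and "rotation" of the camera in the world. Camera axes: x right, y down, z forward; pixel columns grow to the right and rows downward; lengths in m; the calibration is good to about 2 mm. A picture is of the moment at which its call begins. There is no depth.
- ctrl.sign_off(): hands the job in; it is judged then, once.
The state is a dict: "time": time; "joint_pos": joint angles; "qvel": joint speeds; "effort": joint torques, N m; "tcp_pos": TCP position; "orientation": TCP orientation; "contact_force": force on the tool from outside, world axes, zero at the start; "moment": the same for the moment, N m; "opening": finger opening in m; "finger_force": force on a finger pad.
Only numpy, scipy, OpenCV 4.12 (cv2) and the standard library are available. Lean on these libraries where they do the work, as an engineer would, in place of code of your own. Each camera call takes 0.05 s, during which the arm holds its last target. There are 200 camera calls.

## Working session

There is one attempt and no reset: what is moved stays moved. The work goes in short steps, Python scripts to look and compute and a tool call to move; the robot and the scene stay as the last step left them, time stands still between calls to the robot, and variables do not carry over. Pictures are saved under pics/ and viewed, at most 14 in all, crops included, and the job is handed in when it is done.

Besides the shell and the picture viewer there is one more tool, called after "Call:" as a command line: name --pt "numbers of a row" for each row, then --argument value for the rest. servo_tool: Moves the arm, as the interface text tells. Its arguments: {"type":"object","properties":{"motion":{"type":"array"},"force":{"type":"number"}},"required":["motion"]}

```bash
mkdir -p pics; ls
python3 - <<'E'
from bench import ctrl
import cv2
for n in("scene","top"):
    f=ctrl.grab_frame(n); cv2.imwrite(f"pics/{n}0.png",f["frame"][:,:,::-1]); print({k:v for k,v in f.items() if k!="frame"})
print(ctrl.get_obs())
E
```

```text
pics
{'fx': 533.7487449958982, 'fy': 533.7487449958982, 'cx': 313.09724573815856, 'cy': 246.5012114996317, 'position': array([ 1.11685666, -0.51713004,  0.5670196 ]), 'rotation': array([-0.42664084,  0.7898595 ,  0.38656968, -0.21133727])}
{'fx': 612.5502185669142, 'fy': 612.5502185669142, 'cx': 314.57652897677156, 'cy': 238.15509876900683, 'position': array([ 0.2905089 , -0.06771367,  1.25881179]), 'rotation': array([ 0.06917149, -0.69810534,  0.71063835, -0.05345442])}
{'time': 0.1, 'joint_pos': array([-1.3530165 ,  0.3991494 ,  0.04505769,  1.53774091, -0.01869446,
        1.20689751, -0.05072412]), 'qvel': array([ 0.0009764 , -0.00155507,  0.00058603, -0.00372514,  0.00173353,
       -0.00202413,  0.00087667]), 'effort': array([ 3.81598584e-03, -4.76264942e+01,  1.37039267e+00, -2.54948848e+01,
        1.20347767e-02,  5.03513147e-03, -1.69128566e-05]), 'tcp_pos': array([0.20229514, 0.61712715, 0.23035334]), 'orientation': array([-7.15517576e-05,  1.57693656e-01,  9.87487683e-01, -8.83928185e-04]), 'contact_force': array([-0.26071945,  0.00092837,  0.82987809]), 'moment': array([-0.01721561, -0.02125925,  0.01795175]), 'finger_force': 0.0, 'opening': 0.08533064362296036}
```

View pics/scene0.png

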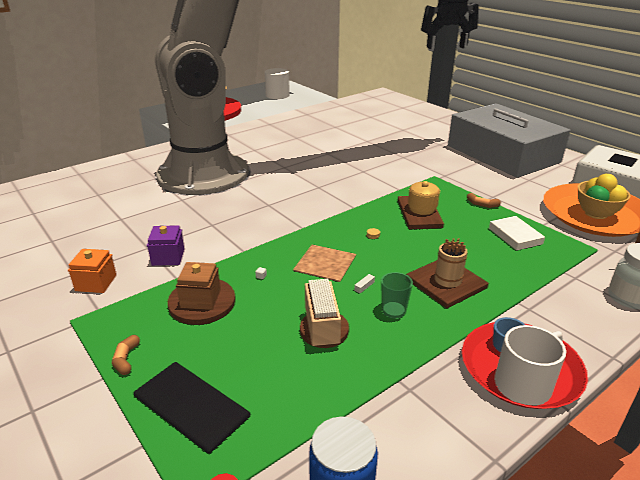

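View pics/top0.png

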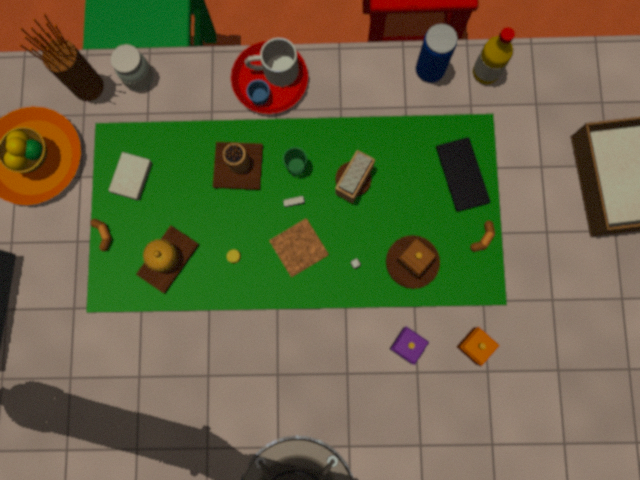

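Scene view: jar on oblong base (424,200), cup on square (451,265), caddy on wide round (195,290), case on small round (323,312), mat (325,262), glass (396,295). The top view shows the same things: jar (160,256), cup (236,157), case (355,175), caddy (418,257), mat (298,248), glass (296,163). It is a 4-cycle, so the jar goes to the mat first.

```bash
cat > h.py <<'E'
from bench import ctrl
import numpy as np, cv2
from scipy.spatial.transform import Rotation as R
def grab(n): return ctrl.grab_frame(n)
def ray(f,uv):
    uv=np.atleast_2d(np.asarray(uv,float)); q=f["rotation"]
    d=np.c_[(uv[:,0]-f["cx"])/f["fx"],(uv[:,1]-f["cy"])/f["fy"],np.ones(len(uv))]
    return R.from_quat([*q[1:],q[0]]).apply(d)
def plane(f,uv,z):
    d=ray(f,uv); p=f["position"]; return (p+d*((z-p[2])/d[:,2:]))[:,:2]
def proj(f,P):
    q=f["rotation"]; c=R.from_quat([*q[1:],q[0]]).inv().apply(np.atleast_2d(P)-f["position"])
    return np.c_[c[:,0]/c[:,2]*f["fx"]+f["cx"],c[:,1]/c[:,2]*f["fy"]+f["cy"]]
def masks(f):
    h=cv2.cvtColor(f["frame"],cv2.COLOR_RGB2HSV)
    g=((h[...,0]>50)&(h[...,0]<72)&(h[...,1]>150)).astype(np.uint8)
    return h,g
def go(cur,tgt,yaw=0):
    "shift in tool axes (cm) from current pose to tgt"
    q=cur["orientation"]; r=R.from_quat([*q[1:],q[0]])
    return r.inv().apply(np.asarray(tgt)-cur["tcp_pos"])*100
E
python3 - <<'E'
from h import *
f=grab("top"); h,g=masks(f)
tiles=[]
boxes={"jar":(130,220),"cup":(200,125),"case":(322,140),"caddy":(380,225)}
for k,(x,y) in boxes.items():
    c=f["frame"][y:y+75,x:x+75]; tiles.append(cv2.resize(c,(300,300),interpolation=cv2.INTER_NEAREST))
im=np.vstack([np.hstack(tiles[:2]),np.hstack(tiles[2:])])
cv2.imwrite("pics/tiles.png",im[:,:,::-1])
# board components of not-green
b=1-g; n,l,s,c=cv2.connectedComponentsWithStats(b)
for i in range(1,n):
    if 50<s[i,4]<9000: 
        m=(l==i).astype(np.uint8); 
        if 85<c[i][0]<510 and 110<c[i][1]<312: print(i,s[i],c[i].round(1),plane(f,c[i],0.012).round(3))
for nm,p in dict(long=(182,243),sq=(225,180),small=(362,190),wide=(395,272),jar=(160,250),cup=(231,157),caddy=(420,245),caddyside=(410,265),case=(355,170),caseside=(345,185)).items(): print(nm,h[p[1],p[0]])
E
```

```text
31 [ 437  138   53   73 2309] [462.5 174.2] [[ 0.639 -0.353]]
32 [ 212  141   51   49 2290] [237.3 165.2] [[0.67 0.12]]
35 [ 335  149   41   55 1459] [354.2 176.2] [[ 0.64  -0.127]]
36 [ 108  151   44   49 1442] [129.7 175.4] [[0.652 0.348]]
45 [288 156  17  18 138] [296.2 165.5] [[ 0.666 -0.005]]
49 [283 195  22  12 191] [293.5 200.8] [[0.59  0.001]]
50 [ 269  218   60   60 2064] [298.4 247.2] [[ 0.491 -0.008]]
51 [470 220  26  32 408] [484.4 237.4] [[ 0.504 -0.39 ]]
52 [ 136  225   63   69 2371] [165.6 258.2] [[0.474 0.267]]
53 [ 385  235   56   54 2347] [412.5 261.4] [[ 0.457 -0.241]]
54 [226 248  15  16 196] [233.1 255.7] [[0.476 0.127]]
55 [350 258  11  11  91] [355.1 263. ] [[ 0.456 -0.124]]
long [ 11 196  74]
sq [ 10 191  68]
small [ 14 209  39]
wide [ 11 198  71]
jar [ 20 216 152]
cup [ 14 113  34]
caddy [ 15 200 116]
caddyside [ 14 203 108]
case [ 24  55 130]
caseside [ 24  49 130]
```

View pics/tiles.png

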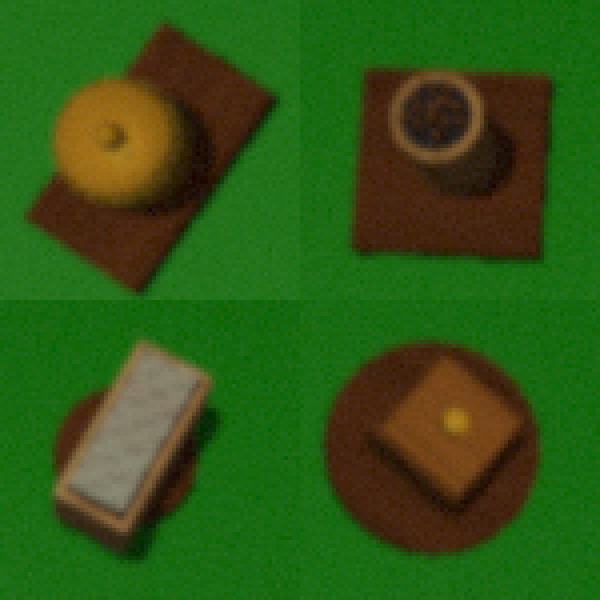

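Tiles (4x): jar knob (112,136), long base corners (165,22),(277,100),(140,293),(27,215); cup rim (137,115) in its tile; case top corners (143,42),(212,80),(127,225),(57,190); caddy knob (156,121), all local to their tiles.

Run:
```python
from h import *
f=grab("top"); s=grab("scene")
def P(box,t,z): return plane(f,np.array(box)+np.atleast_2d(t)/4.-.5,z)
J,C,K,D=(130,220),(200,125),(322,140),(380,225)
pts={"jar":(P(J,(112,136),.075)[0],.075),"cup":(P(C,(137,115),.074)[0],.074),"caddy":(P(D,(156,121),.077)[0],.077)}
def rect(n,c,z):
    e1=c[1]-c[0];e2=c[2]-c[1];e3=c[3]-c[2];e4=c[0]-c[3]
    print(n,c.mean(0).round(4),"sides",np.round([np.linalg.norm(e) for e in(e1,e2,e3,e4)],4),"ang",[round(np.degrees(np.arctan2(e[1],e[0]))%180,1) for e in(e1,e2,e3,e4)])
c=P(K,[(143,42),(212,80),(127,225),(57,190)],.060); rect("case",c,.06); pts["case"]=(c.mean(0),.06)
c=P(J,[(165,22),(277,100),(140,293),(27,215)],.008); rect("long",c,.012); pts["long"]=(c.mean(0),.012)
c=P(D,[(146,57),(226,120),(158,197),(83,129)],.066); rect("caddylid?",c,0)
h,g=masks(f); n,l,st,cc=cv2.connectedComponentsWithStats(1-g)
for i,nm,z in((32,"sq",.006),(50,"mat",.002)):
    k=np.vstack(cv2.findContours((l==i).astype(np.uint8),0,1)[0]).reshape(-1,2).astype(float)
    w=plane(f,k,z); r=cv2.minAreaRect((w*1e3).astype(np.float32)); print(nm,r); pts[nm]=(np.array(r[0])/1e3,.012 if nm=="sq" else .004)
i=53;k=np.vstack(cv2.findContours((l==i).astype(np.uint8),0,1)[0]).reshape(-1,2).astype(float)
w=plane(f,k,.006)*1e3; print("wide",cv2.fitEllipse(w.astype(np.float32))); pts["wide"]=(np.array(cv2.fitEllipse(w.astype(np.float32))[0])/1e3,.012)
pts["glass"]=(plane(f,(295,161),.05)[0],.05)
im=s["frame"][:,:,::-1].copy()
for nm,(p,z) in pts.items():
    uv=proj(s,[*p,z])[0]; print(nm,p.round(4),"r",np.hypot(*p).round(3),"scene px",uv.round(1)); cv2.circle(im,tuple(np.int32(uv.round())),1,(255,0,255),-1)
cv2.imwrite("pics/s1.png",cv2.resize(im[160:360,140:500],None,fx=2.2,fy=2.2,interpolation=cv2.INTER_NEAREST))
```

```text
case [ 0.6332 -0.1269] sides [0.0402 0.0872 0.0395 0.0891] ang [np.float64(58.7), np.float64(148.9), np.float64(61.5), np.float64(149.3)]
long [0.473  0.2639] sides [0.0732 0.1207 0.0727 0.1218] ang [np.float64(54.5), np.float64(145.2), np.float64(55.3), np.float64(145.4)]
caddylid? [ 0.4607 -0.2445] sides [0.0495 0.051  0.049  0.0478] ang [np.float64(49.6), np.float64(136.9), np.float64(45.8), np.float64(137.4)]
sq ((642.07373046875, -354.795654296875), (147.22543334960938, 72.80133819580078), 14.391782760620117)
mat ((672.8823852539062, 16.96818733215332), (0.0, 0.0), 0.0)
wide ((506.1617431640625, -390.6979064941406), (34.62611389160156, 75.57063293457031), 55.44932556152344)
jar [0.4739 0.2664] r 0.544 scene px [424.4 183.8]
cup [0.6759 0.1176] r 0.686 scene px [454.2 252. ]
caddy [ 0.4613 -0.2443] r 0.522 scene px [196.9 269.5]
case [ 0.6332 -0.1269] r 0.646 scene px [323.  303.3]
long [0.473  0.2639] r 0.542 scene px [419.9 210.8]
sq [ 0.6421 -0.3548] r 0.734 scene px [191.5 403. ]
mat [0.6729 0.017 ] r 0.673 scene px [406.5 307.7]
wide [ 0.5062 -0.3907] r 0.639 scene px [125.8 356.5]
glass [ 0.6642 -0.0048] r 0.664 scene px [395.5 287.9]
```

View pics/s1.png

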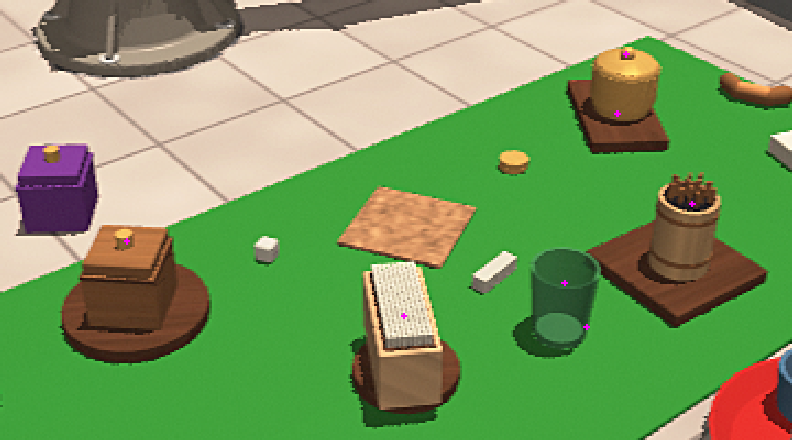

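The magenta reprojections fall on the jar knob, cup, caddy knob, case and glass in the scene picture, so the object fixes agree across views. The sq, mat and wide fixes took the wrong component labels, so I'll redo those by seed point.

```bash
cat >> h.py <<'E'
def comp(f,seed,z):
    h,g=masks(f); n,l,st,cc=cv2.connectedComponentsWithStats(cv2.morphologyEx(1-g,cv2.MORPH_OPEN,np.ones((3,3),np.uint8)))
    m=(l==l[seed[1],seed[0]]).astype(np.uint8)
    k=max(cv2.findContours(m,0,1)[0],key=len).reshape(-1,2).astype(float)
    return plane(f,k,z)*1e3
def plan(x,y,z,yaw=None):
    "yaw: world angle (deg, mod 180) of tool y; prints tool-frame turn and shift"
    o=ctrl.get_obs(); q=o["orientation"]; r=R.from_quat([*q[1:],q[0]]); ty=r.apply([0,1,0]); a=np.degrees(np.arctan2(ty[1],ty[0]))
    tz=r.apply([0,0,1]); sh=r.inv().apply(np.array([x,y,z])-o["tcp_pos"])*100
    dz=None if yaw is None else -((yaw-a+90)%180-90)
    print("t",round(o["time"],2),"tcp",o["tcp_pos"].round(4),"yawY",round(a,1),"tz",tz.round(3),"j7",o["joint_pos"][6].round(2),"=> rz",dz,"shift",sh.round(2))
E
python3 - <<'E'
from h import *
f=grab("top"); s=grab("scene")
print("sq",cv2.minAreaRect(comp(f,(225,180),.006).astype(np.float32)))
print("mat",cv2.minAreaRect(comp(f,(298,248),.002).astype(np.float32)))
print("wide",cv2.fitEllipse(comp(f,(395,272),.006).astype(np.float32)))
print("matS",cv2.minAreaRect(comp(s,(325,262),.002).astype(np.float32)))
plan(.474,.266,.14,None)
E
```

```text
sq ((671.9876098632812, 120.5924072265625), (103.553466796875, 104.29383850097656), 86.72164154052734)
mat ((493.11724853515625, -7.384254455566406), (95.29426574707031, 95.91514587402344), 30.120988845825195)
wide ((458.4067687988281, -242.20240783691406), (110.46558380126953, 110.96260070800781), 58.96036148071289)
matS ((545.3121948242188, -63.61607360839844), (110.35944366455078, 279.7635192871094), 45.57964324951172)
t 0.35 tcp [0.2024 0.6176 0.2311] yawY 71.9 tz [-0. -0. -1.] j7 -0.05 => rz None shift [-36.76 -24.95   9.12]
```

Call:
servo_tool --pt "0 0 0 -36.8 -24.9 0 8.5" --pt "0 0 0 -36.8 -24.9 0 8.5" --pt "0 0 0 -36.8 -24.9 0 8.5" --pt "0 0 0 -36.8 -24.9 0 8.5" --pt "0 0 0 -36.8 -24.9 0 8.5" --pt "0 0 0 -36.8 -24.9 0 8.5" --pt "0 0 0 -36.8 -24.9 0 8.5" --pt "0 0 0 -36.8 -24.9 0 8.5" --pt "0 0 0 -36.8 -24.9 0 8.5" --pt "0 0 0 -36.8 -24.9 0 8.5" --pt "0 0 0 -36.8 -24.9 4 8.5" --pt "0 0 0 -36.8 -24.9 8 8.5" --pt "0 0 0 -36.8 -24.9 9 8.5" --pt "0 0 0 -36.8 -24.9 9 8.5" --pt "0 0 0 -36.8 -24.9 9 8.5" --force 30

```text
time: 2.22
tcp_pos: [0.4756, 0.2675, 0.143]
orientation: [0.001, 0.157, 0.988, 0.001]
contact_force: [0.7, -0.0, -0.3]
opening: 0.085
finger_force: 0.0
```

Run:
```python
from h import *
plan(.474,.266,.020,None)
s=grab("scene"); cv2.imwrite("pics/s2.png",cv2.resize(s["frame"][100:260,330:530,::-1],None,fx=3,fy=3))
```

```text
t 2.23 tcp [0.4756 0.2675 0.143 ] yawY 71.9 tz [ 0.003  0.002 -1.   ] j7 0.75 => rz None shift [ 0.12 -0.23 12.3 ]
```

View pics/s2.png

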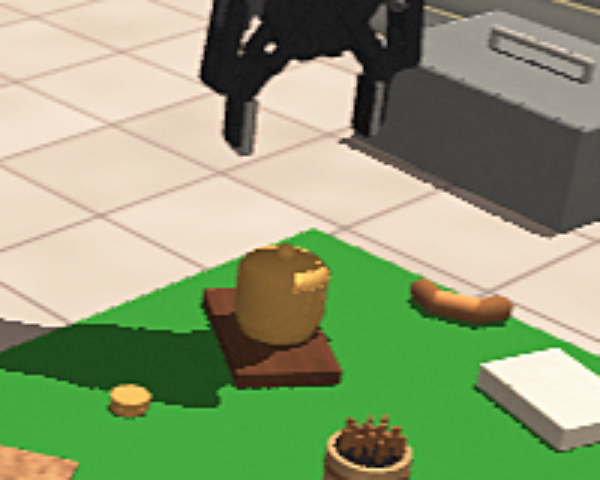

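Gripper is open above the jar (fingers (240,140), (370,125), jar (282,295) in the crop), so I descend and grip.

Call:
servo_tool --pt "0 0 0 0 0 4 8.5" --pt "0 0 0 0 0 8 8.5" --pt "0 0 0 0 0 11 8.5" --pt "0 0 0 0 0 12.1 8.5" --pt "0 0 0 0 0 12.1 8.5" --pt "0 0 0 0 0 12.1 8.5" --pt "0 0 0 0 0 12.1 6.8" --pt "0 0 0 0 0 12.1 6.4" --pt "0 0 0 0 0 12.1 6" --pt "0 0 0 0 0 12.1 5" --pt "0 0 0 0 0 12.1 4" --pt "0 0 0 0 0 12.1 4" --pt "0 0 0 0 0 12.1 4" --pt "0 0 0 0 0 12.1 4" --pt "0 0 0 0 0 12.1 4" --force 40

```text
time: 4.15
tcp_pos: [0.4749, 0.2666, 0.0213]
orientation: [0.0, 0.158, 0.987, 0.0]
contact_force: [-2.1, -1.2, 5.7]
opening: 0.0611
finger_force: 42.8
```

Run:
```python
from h import *
plan(.4931,-.0074,.020+.14,None); print(ctrl.get_obs()["finger_force"])
```

```text
t 4.15 tcp [0.4749 0.2666 0.0213] yawY 71.9 tz [ 0.     0.001 -1.   ] j7 0.8 => rz None shift [-10.27 -25.46 -13.89]
42.81422800035216
```

Call:
servo_tool --pt "0 0 0 0 0 -1 4" --pt "0 0 0 0 0 -3 4" --pt "0 0 0 0 0 -6 4" --pt "0 0 0 0 0 -9 4" --pt "0 0 0 -0.8 -2 -10 4" --pt "0 0 0 -2 -5 -10 4" --pt "0 0 0 -3.4 -8.5 -10 4" --pt "0 0 0 -5 -12.5 -10 4" --pt "0 0 0 -6.6 -16.5 -10 4" --pt "0 0 0 -8 -20 -10 4" --pt "0 0 0 -9.3 -23 -10 4" --pt "0 0 0 -10 -24.7 -10 4" --pt "0 0 0 -10.3 -25.4 -10 4" --pt "0 0 0 -10.3 -25.4 -7 4" --pt "0 0 0 -10.3 -25.4 -4 4" --pt "0 0 0 -10.3 -25.4 -2 4" --pt "0 0 0 -10.3 -25.4 -1 4" --pt "0 0 0 -10.3 -25.4 -0.3 4" --pt "0 0 0 -10.3 -25.4 0.2 4" --pt "0 0 0 -10.3 -25.4 0.2 4"

```text
time: 6.65
tcp_pos: [0.4935, -0.0069, 0.0184]
orientation: [0.0, 0.158, 0.987, 0.0]
contact_force: [-0.9, -0.7, -3.3]
opening: 0.0616
finger_force: 44.6
```

Run:
```python
from h import *
plan(.4931,-.0074,.012,None)
```

```text
t 6.65 tcp [ 0.4935 -0.0069  0.0184] yawY 71.9 tz [ 0.  0. -1.] j7 1.39 => rz None shift [ 0.02 -0.06  0.64]
```

Call:
servo_tool --pt "0 0 0 0 0 0.2 4" --pt "0 0 0 0 0 0.4 4" --pt "0 0 0 0 0 0.5 4" --pt "0 0 0 0 0 0.6 4" --pt "0 0 0 0 0 0.6 4"

```text
time: 7.28
tcp_pos: [0.4934, -0.0069, 0.0133]
orientation: [-0.0, 0.158, 0.987, 0.0]
contact_force: [-4.2, -0.0, 7.5]
opening: 0.0615
finger_force: 45.5
```

Call:
servo_tool --pt "0 0 0 0 0 0 6.4" --pt "0 0 0 0 0 0 6.8" --pt "0 0 0 0 0 0 7.6" --pt "0 0 0 0 0 0 8.5" --pt "0 0 0 0 0 0 8.5" --pt "0 0 0 0 0 0 8.5" --pt "0 0 0 0 0 -1 8.5" --pt "0 0 0 0 0 -4 8.5" --pt "0 0 0 0 0 -8 8.5" --pt "0 0 0 0 0 -12 8.5" --pt "0 0 0 0 0 -15 8.5" --pt "0 0 0 0 0 -15 8.5" --pt "0 0 0 0 0 -15 8.5"

```text
time: 8.9
tcp_pos: [0.4928, -0.0069, 0.1619]
orientation: [-0.0, 0.158, 0.987, 0.0]
contact_force: [-0.6, -0.2, -1.2]
opening: 0.0848
finger_force: 0.0
```

Run:
```python
from h import *
plan(.6332,-.1269,.162,59.3)
f=grab("top"); s=grab("scene")
c=comp(f,(182,243),.006); print("long",cv2.minAreaRect(c.astype(np.float32)))
cv2.imwrite("pics/s3.png",np.hstack([cv2.resize(s["frame"][180:360,270:430,::-1],(480,540)),cv2.resize(f["frame"][140:240,310:370,::-1],(318,540))]))
```

```text
t 8.9 tcp [ 0.4928 -0.0069  0.1619] yawY 71.9 tz [-0.001  0.    -1.   ] j7 1.28 => rz 12.553732399239351 shift [-17.08  -7.03  -0.02]
long ((473.4097595214844, 265.8578186035156), (76.36219787597656, 127.2779541015625), 55.77653503417969)
```

View pics/s3.png

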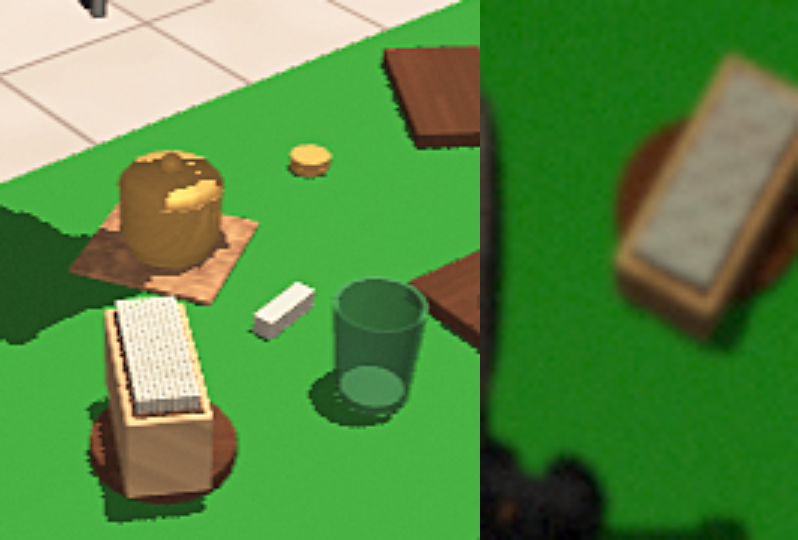

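Jar stands on the mat (170,210); case on the small base (160,400), glass (380,340) clear of the fingers. On to the case.

Call:
servo_tool --pt "0 0 4 -5 -2 0 8.5" --pt "0 0 10 -11 -4.5 0 8.5" --pt "0 0 12.6 -16 -6.6 0 8.5" --pt "0 0 12.6 -17.1 -7 0 8.5" --pt "0 0 12.6 -17.1 -7 0 8.5" --pt "0 0 12.6 -17.1 -7 3 8.5" --pt "0 0 12.6 -17.1 -7 7 8.5" --pt "0 0 12.6 -17.1 -7 10 8.5" --pt "0 0 12.6 -17.1 -7 12 8.5" --pt "0 0 12.6 -17.1 -7 13.5 8.5" --pt "0 0 12.6 -17.1 -7 14.2 8.5" --pt "0 0 12.6 -17.1 -7 14.2 8.5" --pt "0 0 12.6 -17.1 -7 14.2 6.5" --pt "0 0 12.6 -17.1 -7 14.2 5" --pt "0 0 12.6 -17.1 -7 14.2 4.6" --pt "0 0 12.6 -17.1 -7 14.2 4.3" --pt "0 0 12.6 -17.1 -7 14.2 3.8" --pt "0 0 12.6 -17.1 -7 14.2 3" --pt "0 0 12.6 -17.1 -7 14.2 3" --pt "0 0 12.6 -17.1 -7 14.2 3" --force 40

```text
time: 11.5
tcp_pos: [0.6342, -0.1273, 0.0207]
orientation: [0.0, 0.265, 0.964, -0.0]
contact_force: [-1.1, -2.3, 5.3]
opening: 0.0419
finger_force: 41.9
```

Run:
```python
from h import *
plan(.4734,.2659,.020,55.6)
```

```text
t 11.5 tcp [ 0.6342 -0.1273  0.0207] yawY 59.2 tz [ 0.001 -0.001 -1.   ] j7 1.43 => rz 3.6318799460165394 shift [33.94 25.56  0.04]
```

Call:
servo_tool --pt "0 0 0 0 0 -1 3" --pt "0 0 0 0 0 -3 3" --pt "0 0 0 0 0 -6 3" --pt "0 0 0 0 0 -9 3" --pt "0 0 0 1 0.8 -10 3" --pt "0 0 1 4 3 -10 3" --pt "0 0 1.5 7.5 5.6 -10 3" --pt "0 0 2 11.5 8.6 -10 3" --pt "0 0 2.5 15.5 11.7 -10 3" --pt "0 0 3 19.5 14.7 -10 3" --pt "0 0 3.6 23.5 17.7 -10 3" --pt "0 0 3.6 27.5 20.7 -10 3" --pt "0 0 3.6 31 23.4 -10 3" --pt "0 0 3.6 33 24.9 -10 3" --pt "0 0 3.6 34 25.6 -10 3" --pt "0 0 3.6 34 25.6 -9 3" --pt "0 0 3.6 34 25.6 -6 3" --pt "0 0 3.6 34 25.6 -4 3" --pt "0 0 3.6 34 25.6 -3 3" --pt "0 0 3.6 34 25.6 -3 3"

```text
time: 14.0
tcp_pos: [0.4727, 0.2657, 0.0496]
orientation: [-0.0, 0.296, 0.955, -0.001]
contact_force: [-0.2, 0.5, -2.2]
opening: 0.0415
finger_force: 41.2
```

Run:
```python
from h import *
plan(.4734,.2659,.020,55.6)
s=grab("scene");f=grab("top"); cv2.imwrite("pics/s4.png",cv2.resize(s["frame"][140:260,360:500,::-1],None,fx=4,fy=4))
# small base now empty
w=comp(f,(362,190),.006); print("small",cv2.fitEllipse(w.astype(np.float32)))
```

```text
t 14.0 tcp [0.4727 0.2657 0.0496] yawY 55.6 tz [-0.001 -0.001 -1.   ] j7 0.58 => rz -0.045492863838418884 shift [-0.05  0.06  2.96]
small ((637.0293579101562, -124.4308853149414), (76.71904754638672, 77.41522216796875), 92.59239196777344)
```

View pics/s4.png

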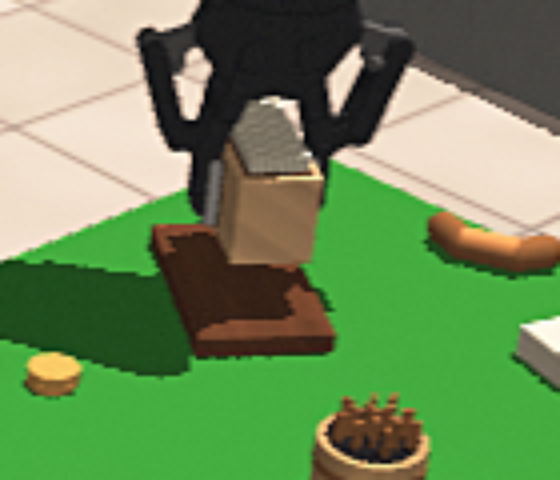

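Case hangs level above the oblong base (265,215 over 250,290 in the crop). I'll lower it and release.

Call:
servo_tool --pt "0 0 0 0 0 1.3 3" --pt "0 0 0 0 0 2.3 3" --pt "0 0 0 0 0 2.7 3" --pt "0 0 0 0 0 2.9 3" --pt "0 0 0 0 0 3 3" --pt "0 0 0 0 0 3 3"

```text
time: 14.85
tcp_pos: [0.4728, 0.2671, 0.0207]
orientation: [-0.0, 0.295, 0.955, 0.0]
contact_force: [-1.7, -0.4, 1.0]
opening: 0.0418
finger_force: 41.5
```

Call:
servo_tool --pt "0 0 0 0 0 0.05 4.3" --pt "0 0 0 0 0 0.05 4.6" --pt "0 0 0 0 0 0.05 5.2" --pt "0 0 0 0 0 0 6.5" --pt "0 0 0 0 0 0 8.5" --pt "0 0 0 0 0 0 8.5" --pt "0 0 0 0 0 0 8.5" --pt "0 0 0 0 0 -1 8.5" --pt "0 0 0 0 0 -4 8.5" --pt "0 0 0 0 0 -8 8.5" --pt "0 0 0 0 0 -12 8.5" --pt "0 0 0 0 0 -15 8.5" --pt "0 0 0 0 0 -15 8.5" --pt "0 0 0 0 0 -15 8.5"

```text
time: 16.6
tcp_pos: [0.4722, 0.2668, 0.17]
orientation: [-0.0, 0.295, 0.955, -0.0]
contact_force: [-0.3, 0.0, -0.6]
opening: 0.085
finger_force: 0.0
```

Run:
```python
from h import *
plan(.6759,.1176,.170,None)
s=grab("scene");f=grab("top"); a=cv2.resize(f["frame"][215:300,125:210,::-1],(400,400),interpolation=cv2.INTER_NEAREST); b=cv2.resize(f["frame"][125:210,195:280,::-1],(400,400),interpolation=cv2.INTER_NEAREST)
cv2.imwrite("pics/t5.png",np.hstack([a,b]))
```

```text
t 16.6 tcp [0.4722 0.2668 0.17  ] yawY 55.7 tz [-0.001 -0.    -1.   ] j7 0.51 => rz None shift [-2.524e+01 -8.300e-01 -2.000e-02]
```

View pics/t5.png

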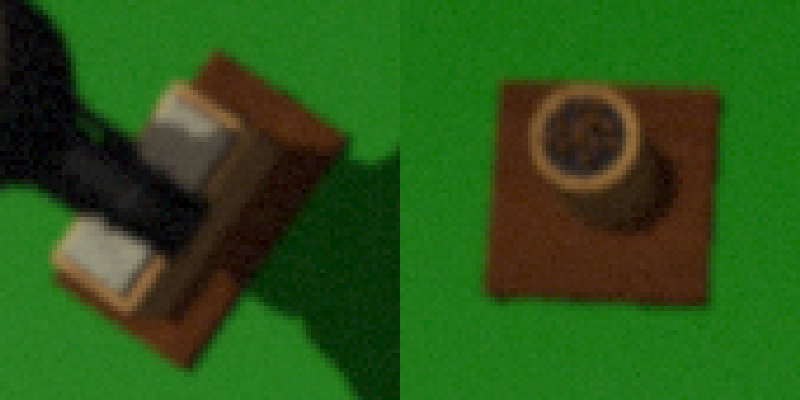

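Case sits along the oblong base (left half, partly behind the gripper). Cup rim centre is at (585,138) in the right half, matching the earlier fix. Next, the cup.

Call:
servo_tool --pt "0 0 0 -3 0 0 8.5" --pt "0 0 0 -8 -0.3 0 8.5" --pt "0 0 0 -13 -0.5 0 8.5" --pt "0 0 0 -18 -0.7 0 8.5" --pt "0 0 0 -23 -0.8 0 8.5" --pt "0 0 0 -25.2 -0.8 0 8.5" --pt "0 0 0 -25.2 -0.8 0 8.5" --pt "0 0 0 -25.2 -0.8 0 8.5"

```text
time: 17.7
tcp_pos: [0.675, 0.1194, 0.1691]
orientation: [-0.001, 0.295, 0.956, -0.0]
contact_force: [0.3, -0.1, -0.8]
opening: 0.0849
finger_force: 0.0
```

Run:
```python
from h import *
plan(.6757,.1176,.024,None)
```

```text
t 17.7 tcp [0.675  0.1194 0.1691] yawY 55.7 tz [-0.003  0.001 -1.   ] j7 0.93 => rz None shift [-0.2  -0.1  14.51]
```

Call:
servo_tool --pt "0 0 0 -0.1 -0.1 3 8.5" --pt "0 0 0 -0.1 -0.1 7 8.5" --pt "0 0 0 -0.1 -0.1 10.5 8.5" --pt "0 0 0 -0.1 -0.1 13 8.5" --pt "0 0 0 -0.1 -0.1 14.5 8.5" --pt "0 0 0 -0.1 -0.1 14.6 8.5" --pt "0 0 0 -0.1 -0.1 14.6 6.5" --pt "0 0 0 -0.1 -0.1 14.6 5.5" --pt "0 0 0 -0.1 -0.1 14.6 5" --pt "0 0 0 -0.1 -0.1 14.6 4.6" --pt "0 0 0 -0.1 -0.1 14.6 4.2" --pt "0 0 0 -0.1 -0.1 14.6 3.5" --pt "0 0 0 -0.1 -0.1 14.6 3.5" --pt "0 0 0 -0.1 -0.1 14.6 3.5" --pt "0 0 0 -0.1 -0.1 14.6 3.5" --force 35

```text
time: 19.58
tcp_pos: [0.6768, 0.1163, 0.025]
orientation: [0.0, 0.295, 0.955, -0.0]
contact_force: [-2.0, -1.3, 5.2]
opening: 0.0451
finger_force: 33.8
```

Run:
```python
from h import *
plan(.637,-.1244,.024,None)
```

```text
t 19.57 tcp [0.6768 0.1163 0.025 ] yawY 55.6 tz [ 0. -0. -1.] j7 0.99 => rz None shift [-10.31 -22.12   0.1 ]
```

Call:
servo_tool --pt "0 0 0 0 0 -1 3.5" --pt "0 0 0 0 0 -3 3.5" --pt "0 0 0 0 0 -6 3.5" --pt "0 0 0 0 0 -9 3.5" --pt "0 0 0 0 0 -12 3.5" --pt "0 0 0 -0.9 -2 -12 3.5" --pt "0 0 0 -2.5 -5.3 -12 3.5" --pt "0 0 0 -4.3 -9.2 -12 3.5" --pt "0 0 0 -6.1 -13.1 -12 3.5" --pt "0 0 0 -7.8 -16.8 -12 3.5" --pt "0 0 0 -9.2 -19.8 -12 3.5" --pt "0 0 0 -10 -21.4 -12 3.5" --pt "0 0 0 -10.3 -22.1 -12 3.5" --pt "0 0 0 -10.3 -22.1 -11 3.5" --pt "0 0 0 -10.3 -22.1 -8 3.5" --pt "0 0 0 -10.3 -22.1 -5 3.5" --pt "0 0 0 -10.3 -22.1 -3 3.5" --pt "0 0 0 -10.3 -22.1 -2 3.5" --pt "0 0 0 -10.3 -22.1 -1.5 3.5" --pt "0 0 0 -10.3 -22.1 -1.5 3.5"

```text
time: 22.08
tcp_pos: [0.6374, -0.1237, 0.0397]
orientation: [0.0, 0.295, 0.955, 0.0]
contact_force: [0.5, -0.1, -1.3]
opening: 0.0452
finger_force: 34.1
```

Run:
```python
from h import *
plan(.637,-.1244,.024,None)
s=grab("scene"); cv2.imwrite("pics/s6.png",cv2.resize(s["frame"][220:370,250:430,::-1],None,fx=3.5,fy=3.5))
```

```text
t 22.07 tcp [ 0.6374 -0.1237  0.0397] yawY 55.7 tz [ 0.001  0.    -1.   ] j7 1.37 => rz None shift [-0.01 -0.08  1.57]
```

View pics/s6.png

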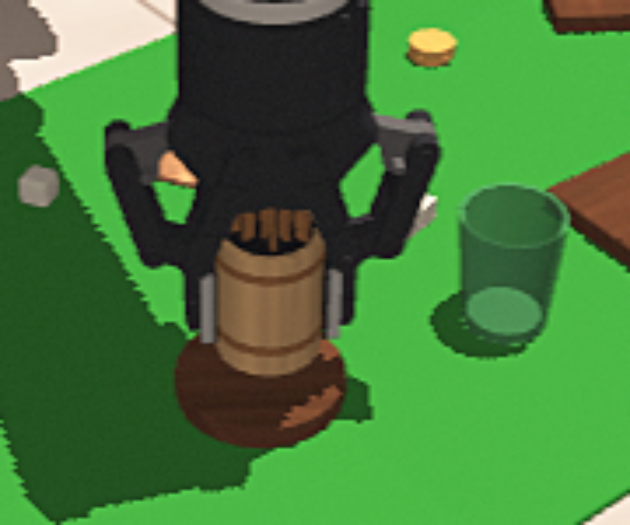

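Cup hangs just above the small base; cup mid-line is at x≈271 and base mid-line at x≈260 in the crop. I'll check the expected parallax before setting it down.

Run:
```python
from h import *
s=grab("scene")
for z in(.006,.012,.027,.058,.089):
    print(z,((proj(s,[.637,-.1244,z])[0]-[250,220])*3.5).round(1))
for d in([.005,0],[0,.005]): print(((proj(s,[.637+d[0],-.1244+d[1],.058])[0]-[250,220])*3.5).round(1))
```

```text
0.006 [264.5 388.9]
0.012 [264.7 378.7]
0.027 [265.  352.7]
0.058 [265.6 297.4]
0.089 [266.3 239.7]
[273.  303.4]
[274.7 292.8]
```

Run:
```python
from h import *
s=grab("scene"); h,g=masks(s)
for v in (326,328,330,332,334):
    row=g[v,285:365]; k=np.where(row==0)[0]+285; print(v,k.min(),k.max(), h[v,k.min()-2:k.min()+3].tolist())
for v in (300,310,316,320):
    print(v,[(u,*s["frame"][v,u]) for u in list(range(308,318))+list(range(338,350))])
```

```text
326 285 348 [[58, 158, 84], [59, 160, 83], [60, 150, 85], [58, 163, 83], [59, 149, 84]]
328 287 348 [[59, 160, 83], [58, 159, 82], [59, 141, 85], [59, 153, 85], [58, 165, 82]]
330 299 349 [[59, 167, 81], [61, 162, 85], [54, 148, 74], [12, 125, 55], [6, 143, 64]]
332 300 348 [[59, 157, 86], [57, 153, 75], [29, 114, 47], [8, 161, 57], [8, 141, 58]]
334 296 351 [[58, 160, 83], [59, 159, 82], [59, 149, 84], [58, 170, 81], [59, 158, 84]]
300 [(308, np.uint8(131), np.uint8(125), np.uint8(118)), (309, np.uint8(126), np.uint8(121), np.uint8(115)), (310, np.uint8(107), np.uint8(103), np.uint8(98)), (311, np.uint8(64), np.uint8(57), np.uint8(54)), (312, np.uint8(88), np.uint8(67), np.uint8(45)), (313, np.uint8(121), np.uint8(92), np.uint8(62)), (314, np.uint8(121), np.uint8(93), np.uint8(62)), (315, np.uint8(124), np.uint8(94), np.uint8(65)), (316, np.uint8(129), np.uint8(100), np.uint8(68)), (317, np.uint8(135), np.uint8(106), np.uint8(70)), (338, np.uint8(125), np.uint8(95), np.uint8(64)), (339, np.uint8(114), np.uint8(89), np.uint8(58)), (340, np.uint8(110), np.uint8(84), np.uint8(57)), (34
[... 3056 characters left out ...]
(316, np.uint8(129), np.uint8(98), np.uint8(66)), (317, np.uint8(135), np.uint8(105), np.uint8(72)), (338, np.uint8(116), np.uint8(87), np.uint8(59)), (339, np.uint8(109), np.uint8(85), np.uint8(57)), (340, np.uint8(120), np.uint8(84), np.uint8(56)), (341, np.uint8(142), np.uint8(86), np.uint8(57)), (342, np.uint8(146), np.uint8(87), np.uint8(58)), (343, np.uint8(140), np.uint8(85), np.uint8(56)), (344, np.uint8(142), np.uint8(83), np.uint8(57)), (345, np.uint8(144), np.uint8(75), np.uint8(53)), (346, np.uint8(134), np.uint8(99), np.uint8(56)), (347, np.uint8(96), np.uint8(164), np.uint8(69)), (348, np.uint8(74), np.uint8(194), np.uint8(73)), (349, np.uint8(75), np.uint8(186), np.uint8(69))]
```

Call:
servo_tool --pt "0 0 0 0 -0.15 0.3 3.5" --pt "0 0 0 0 -0.25 0.8 3.5" --pt "0 0 0 0 -0.25 1.2 3.5" --pt "0 0 0 0 -0.25 1.4 3.5" --pt "0 0 0 0 -0.25 1.5 3.5" --pt "0 0 0 0 -0.25 1.5 3.5" --pt "0 0 0 0 -0.25 1.5 3.5"

```text
time: 23.1
tcp_pos: [0.6352, -0.1256, 0.025]
orientation: [-0.0, 0.295, 0.955, 0.0]
contact_force: [-3.8, 0.8, 5.8]
opening: 0.0453
finger_force: 34.7
```

Call:
servo_tool --pt "0 0 0 0 0 0 4.7" --pt "0 0 0 0 0 0 5.2" --pt "0 0 0 0 0 0 6.5" --pt "0 0 0 0 0 0 8.5" --pt "0 0 0 0 0 0 8.5" --pt "0 0 0 0 0 0 8.5" --pt "0 0 0 0 0 0 8.5" --pt "0 0 0 0 0 -1 8.5" --pt "0 0 0 0 0 -4 8.5" --pt "0 0 0 0 0 -8 8.5" --pt "0 0 0 0 0 -12 8.5" --pt "0 0 0 0 0 -15 8.5" --pt "0 0 0 0 0 -15 8.5" --pt "0 0 0 0 0 -15 8.5"

```text
time: 24.85
tcp_pos: [0.6349, -0.1255, 0.1737]
orientation: [-0.001, 0.295, 0.955, 0.0]
contact_force: [-0.2, -0.3, -0.4]
opening: 0.0851
finger_force: 0.0
```

Run:
```python
from h import *
plan(.461,-.2444,.174,47.4); plan(.461,-.2444,.174,137.4)
f=grab("top");s=grab("scene")
w=comp(f,(355,195),.006); print("small",cv2.fitEllipse(w.astype(np.float32)))
print("sq",cv2.minAreaRect(comp(f,(225,180),.006).astype(np.float32)))
def T(fr,b,n=400): x,y,w=b; return cv2.resize(fr["frame"][y:y+w,x:x+w,::-1],(n,n),interpolation=cv2.INTER_NEAREST)
cv2.imwrite("pics/t7.png",np.hstack([T(f,(375,220,80)),T(s,(150,230,100))]))
cv2.imwrite("pics/t8.png",np.hstack([T(f,(315,140,80)),T(s,(275,250,100))]))
```

```text
t 24.85 tcp [ 0.6349 -0.1255  0.1737] yawY 55.7 tz [-0.001  0.001 -1.   ] j7 1.31 => rz 8.25359125631796 shift [  7.65 -19.63  -0.02]
t 24.85 tcp [ 0.6349 -0.1255  0.1737] yawY 55.7 tz [-0.001  0.001 -1.   ] j7 1.31 => rz -81.74640874368205 shift [  7.65 -19.63  -0.02]
small ((544.3621826171875, -48.92806625366211), (1148.8984375, 1627.7532958984375), 0.39593541622161865)
sq ((671.9046630859375, 120.49777221679688), (103.89347076416016, 103.88277435302734), 86.3077621459961)
```

View pics/t7.png

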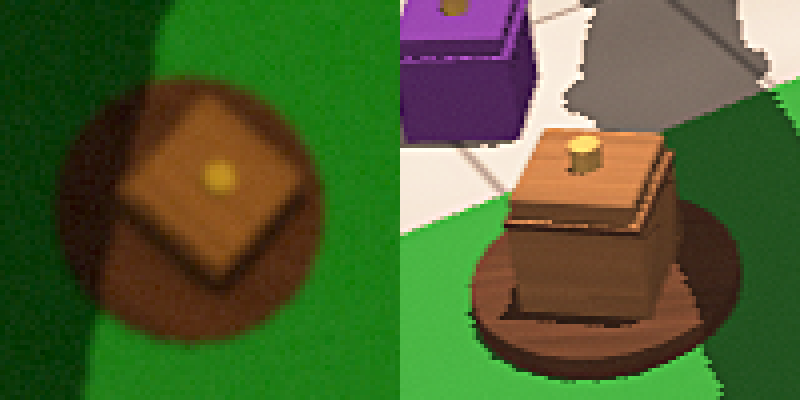

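View pics/t8.png

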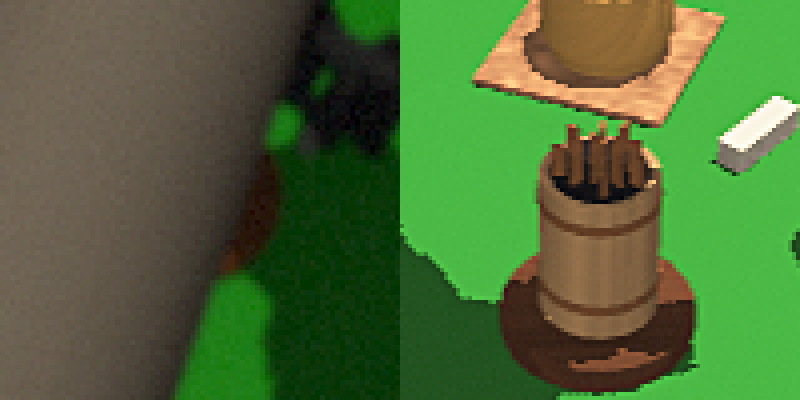

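Left: caddy on the wide base, lid a diamond with knob at (220,177). Right: cup foot spans x 540–660 and its base 500–695, so the cup is centred. Next: a measured caddy angle.

Run:
```python
from h import *
f=grab("top"); h=cv2.cvtColor(f["frame"],cv2.COLOR_RGB2HSV)
m=((h[...,2]>88)&(h[...,0]<26)&(h[...,1]>120)).astype(np.uint8); m[:220]=0;m[300:]=0;m[:,:375]=0;m[:,455:]=0
m=cv2.morphologyEx(m,cv2.MORPH_OPEN,np.ones((3,3),np.uint8))
k=max(cv2.findContours(m,0,1)[0],key=cv2.contourArea).reshape(-1,2).astype(float)
print(cv2.minAreaRect((plane(f,k,.066)*1e3).astype(np.float32)))
# body edge from scene: lower front edge at base top z=.012 (tile pts /4)
q=plane(f,np.array([[375,220]])+np.array([[208,95],[305,185],[218,265],[115,190]])/5.-.5,.066); e=np.diff(np.r_[q,q[:1]],axis=0); print(q.mean(0),np.degrees(np.arctan2(e[:,1],e[:,0]))%90,np.hypot(*e.T))
s=grab("scene"); p=plane(s,np.array([[150,230]])+np.array([[520-400,318],[655-400,320]])/4.-.5,.012); e=p[1]-p[0]; print(np.degrees(np.arctan2(e[1],e[0]))%90,np.hypot(*e))
```

```text
((461.49420166015625, -242.85284423828125), (53.55454635620117, 54.65869140625), 43.70585250854492)
[ 0.46010783 -0.24250244] [44.80379216 41.11004787 52.09594282 44.28947115] [0.05144805 0.0469125  0.04930097 0.05307489]
50.69694279763593 0.05480354225274837
```

Call:
servo_tool --pt "0 0 2 1 -2.7 0 8.5" --pt "0 0 4 2.7 -7 0 8.5" --pt "0 0 6 4.6 -12 0 8.5" --pt "0 0 9 6.4 -16.5 0 8.5" --pt "0 0 9.2 7.4 -19 0 8.5" --pt "0 0 9.2 7.7 -19.6 0 8.5" --pt "0 0 9.2 7.7 -19.6 0 8.5" --pt "0 0 9.2 7.7 -19.6 3 8.5" --pt "0 0 9.2 7.7 -19.6 6 8.5" --pt "0 0 9.2 7.7 -19.6 7.4 8.5" --pt "0 0 9.2 7.7 -19.6 7.4 8.5"

```text
time: 26.42
tcp_pos: [0.4618, -0.2432, 0.0995]
orientation: [-0.001, 0.37, 0.929, -0.0]
contact_force: [-0.3, 0.4, 0.6]
opening: 0.085
finger_force: 0.0
```

Run:
```python
from h import *
plan(.461,-.244,.018,46.5)
```

```text
t 26.43 tcp [ 0.4618 -0.2432  0.0995] yawY 46.6 tz [-0.002  0.001 -1.   ] j7 1.47 => rz 0.05657452272228625 shift [-0.01 -0.11  8.15]
```

Call:
servo_tool --pt "0 0 0 0 0 3 8.5" --pt "0 0 0 0 0 6 8.5" --pt "0 0 0 0 0 7.7 8.5" --pt "0 0 0 0 0 8.2 8.5" --pt "0 0 0 0 0 8.2 8.5" --pt "0 0 0 0 0 8.2 7" --pt "0 0 0 0 0 8.2 6.2" --pt "0 0 0 0 0 8.2 5.8" --pt "0 0 0 0 0 8.2 5.5" --pt "0 0 0 0 0 8.2 5.2" --pt "0 0 0 0 0 8.2 4.8" --pt "0 0 0 0 0 8.2 4.2" --pt "0 0 0 0 0 8.2 4.2" --pt "0 0 0 0 0 8.2 4.2" --force 40

```text
time: 28.18
tcp_pos: [0.4614, -0.2445, 0.0186]
orientation: [0.0, 0.371, 0.929, -0.0]
contact_force: [-1.8, -0.5, 4.9]
opening: 0.0541
finger_force: 43.2
```

Run:
```python
from h import *
plan(.672,.1205,.018,-3.5)
```

```text
t 28.18 tcp [ 0.4614 -0.2445  0.0186] yawY 46.4 tz [ 0. -0. -1.] j7 1.56 => rz 49.93580072150925 shift [ 9.89 40.96  0.06]
```

Call:
servo_tool --pt "0 0 0 0 0 -1 4.2" --pt "0 0 0 0 0 -3 4.2" --pt "0 0 0 0 0 -6 4.2" --pt "0 0 0 0 0 -9 4.2" --pt "0 0 0 0 0 -12 4.2" --pt "0 0 2 0.4 1.5 -12 4.2" --pt "0 0 5 1.1 4.5 -12 4.2" --pt "0 0 9 2 8.2 -12 4.2" --pt "0 0 14 2.9 12 -12 4.2" --pt "0 0 19 3.9 16 -12 4.2" --pt "0 0 24 4.9 20 -12 4.2" --pt "0 0 29 5.8 24 -12 4.2" --pt "0 0 34 6.8 28 -12 4.2" --pt "0 0 39 7.7 32 -12 4.2" --pt "0 0 44 8.7 36 -12 4.2" --pt "0 0 48 9.4 39 -12 4.2" --pt "0 0 49.9 9.8 40.5 -12 4.2" --pt "0 0 49.9 9.9 41 -12 4.2" --pt "0 0 49.9 9.9 41 -11 4.2" --pt "0 0 49.9 9.9 41 -9 4.2"

```text
time: 30.68
tcp_pos: [0.6721, 0.1199, 0.108]
orientation: [0.0, 0.729, 0.685, 0.0]
contact_force: [0.7, -0.4, -2.0]
opening: 0.0536
finger_force: 42.7
```

Call:
servo_tool --pt "0 0 0 0 0 2 4.2" --pt "0 0 0 0 0 5 4.2" --pt "0 0 0 0 0 7 4.2" --pt "0 0 0 0 0 7.5 4.2" --pt "0 0 0 0 0 7.5 4.2"

```text
time: 31.3
tcp_pos: [0.6723, 0.1211, 0.0333]
orientation: [0.0, 0.728, 0.685, 0.0]
contact_force: [0.6, 0.4, -2.5]
opening: 0.0538
finger_force: 42.6
```

Run:
```python
from h import *
plan(.672,.1205,.018,-3.5)
s=grab("scene"); cv2.imwrite("pics/s9.png",cv2.resize(s["frame"][190:320,370:510,::-1],None,fx=4,fy=4,interpolation=cv2.INTER_NEAREST))
for z in (.012,.03,.06): print(z,((proj(s,[.672,.1205,z])[0]-[370,190])*4).round(1))
a=np.radians(-3.5);u=np.array([np.cos(a),np.sin(a)]);v=np.array([-u[1],u[0]])
for i,j in((1,1),(1,-1),(-1,-1),(-1,1)): print("cor",((proj(s,[*(np.array([.672,.1205])+.05*(i*u+j*v)),.012])[0]-[370,190])*4).round(1))
```

```text
t 31.3 tcp [0.6723 0.1211 0.0333] yawY -3.5 tz [ 0. -0. -1.] j7 0.08 => rz 0.040415707705150794 shift [-0.06 -0.02  1.53]
0.012 [313.9 360.9]
0.03 [319.6 327.1]
0.06 [329.3 269.2]
cor [483.  378.9]
cor [317.7 463.6]
cor [148.9 343.3]
cor [310.6 270.3]
```

View pics/s9.png

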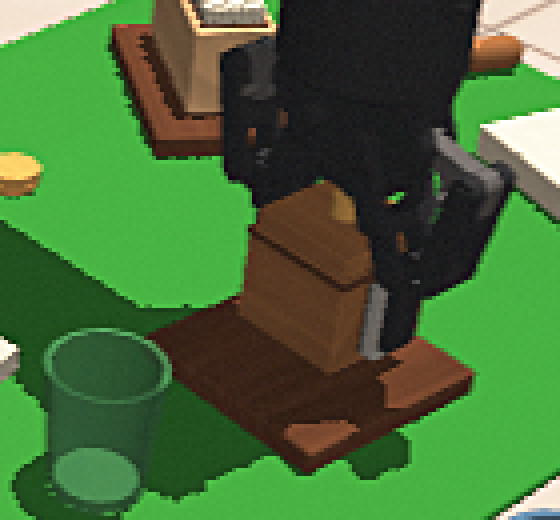

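Caddy is square to its base and 15 mm above it; base corners at (473,374), (310,460), (150,338) lie about 5 px left of prediction, so I shift 1–1.5 mm and set it down.

Call:
servo_tool --pt "0 0 0 -0.15 -0.1 0.5 4.2" --pt "0 0 0 -0.15 -0.1 1 4.2" --pt "0 0 0 -0.15 -0.1 1.3 4.2" --pt "0 0 0 -0.15 -0.1 1.4 4.2" --pt "0 0 0 -0.15 -0.1 1.5 4.2" --pt "0 0 0 -0.15 -0.1 1.5 4.2"

```text
time: 32.1
tcp_pos: [0.6711, 0.1199, 0.0187]
orientation: [-0.0, 0.728, 0.686, 0.0]
contact_force: [-1.0, -0.4, 0.4]
opening: 0.0535
finger_force: 42.8
```

Call:
servo_tool --pt "0 0 0 0 0 0.05 4.2" --pt "0 0 0 0 0 0.05 5.4" --pt "0 0 0 0 0 0.05 5.8" --pt "0 0 0 0 0 0 6.4" --pt "0 0 0 0 0 0 7.5" --pt "0 0 0 0 0 0 8.5" --pt "0 0 0 0 0 0 8.5" --pt "0 0 0 0 0 0 8.5" --pt "0 0 0 0 0 -1 8.5" --pt "0 0 0 0 0 -4 8.5" --pt "0 0 0 0 0 -8 8.5" --pt "0 0 0 0 0 -12 8.5" --pt "0 0 0 0 0 -14 8.5" --pt "0 0 0 0 0 -14 8.5" --pt "0 0 0 0 0 -14 8.5"

```text
time: 33.98
tcp_pos: [0.6698, 0.12, 0.1566]
orientation: [-0.001, 0.728, 0.686, -0.001]
contact_force: [0.1, 0.6, -0.3]
opening: 0.0849
finger_force: 0.0
```

Run:
```python
from h import *
plan(.493,-.0074,.158,None)
f=grab("top")
print("wide",cv2.fitEllipse(comp(f,(413,262),.006).astype(np.float32)))
h=cv2.cvtColor(f["frame"],cv2.COLOR_RGB2HSV)
h2=((h[...,0]>17)&(h[...,0]<26)&(h[...,1]>150)&(h[...,2]>60)).astype(np.uint8); h2[:,:270]=0; h2[:,330:]=0;h2[:215]=0;h2[280:]=0
k=max(cv2.findContours(h2,0,1)[0],key=cv2.contourArea); (c,r)=cv2.minEnclosingCircle(k); print(c,r,plane(f,c,.004+.040))
```

```text
t 33.98 tcp [0.6698 0.12   0.1566] yawY -3.4 tz [-0.003 -0.    -1.   ] j7 0.02 => rz None shift [-13.78 -16.88  -0.09]
wide ((458.392578125, -242.25942993164062), (110.48697662353516, 110.72723388671875), 23.357450485229492)
(297.0, 241.70269775390625) 18.729511260986328 [[ 0.49731939 -0.00678995]]
```

Call:
servo_tool --pt "0 0 0 -2 -2.5 0 8.5" --pt "0 0 0 -5.5 -6.7 0 8.5" --pt "0 0 0 -9 -11 0 8.5" --pt "0 0 0 -12 -14.7 0 8.5" --pt "0 0 0 -13.5 -16.5 0 8.5" --pt "0 0 0 -13.8 -16.9 0 8.5" --pt "0 0 0 -13.8 -16.9 3 8.5" --pt "0 0 0 -13.8 -16.9 5.5 8.5" --pt "0 0 0 -13.8 -16.9 5.8 8.5" --pt "0 0 0 -13.8 -16.9 5.8 8.5"

```text
time: 35.28
tcp_pos: [0.4947, -0.0075, 0.1004]
orientation: [0.0, 0.728, 0.686, -0.0]
contact_force: [0.5, 0.1, -0.1]
opening: 0.0847
finger_force: 0.0
```

Run:
```python
from h import *
plan(.4934,-.0069,.012,None)
```

```text
t 35.27 tcp [ 0.4947 -0.0075  0.1004] yawY -3.4 tz [ 0.    -0.001 -1.   ] j7 0.18 => rz None shift [ 0.06 -0.13  8.84]
```

Call:
servo_tool --pt "0 0 0 0 -0.1 3 8.5" --pt "0 0 0 0 -0.1 6 8.5" --pt "0 0 0 0 -0.1 8 8.5" --pt "0 0 0 0 -0.1 8.8 8.5" --pt "0 0 0 0 -0.1 8.8 8.5" --pt "0 0 0 0 -0.1 8.8 7.4" --pt "0 0 0 0 -0.1 8.8 6.8" --pt "0 0 0 0 -0.1 8.8 6.4" --pt "0 0 0 0 -0.1 8.8 6.2" --pt "0 0 0 0 -0.1 8.8 6" --pt "0 0 0 0 -0.1 8.8 5" --pt "0 0 0 0 -0.1 8.8 4" --pt "0 0 0 0 -0.1 8.8 4" --pt "0 0 0 0 -0.1 8.8 4" --force 40

```text
time: 37.02
tcp_pos: [0.4927, -0.0076, 0.0127]
orientation: [-0.001, 0.728, 0.685, 0.0]
contact_force: [-2.5, 0.1, 5.5]
opening: 0.0608
finger_force: 42.9
```

Run:
```python
from h import *
plan(.4580,-.2424,.0213,None)
```

```text
t 37.02 tcp [ 0.4927 -0.0076  0.0127] yawY -3.5 tz [-0.001  0.001 -1.   ] j7 0.31 => rz None shift [-23.65  -2.04  -0.88]
```

Call:
servo_tool --pt "0 0 0 0 0 -1 4" --pt "0 0 0 0 0 -3 4" --pt "0 0 0 0 0 -6 4" --pt "0 0 0 0 0 -9 4" --pt "0 0 0 -1.5 -0.1 -11 4" --pt "0 0 0 -4.5 -0.4 -11 4" --pt "0 0 0 -8.5 -0.7 -11 4" --pt "0 0 0 -12.5 -1.1 -11 4" --pt "0 0 0 -16.5 -1.4 -11 4" --pt "0 0 0 -20.5 -1.8 -11 4" --pt "0 0 0 -23 -2 -11 4" --pt "0 0 0 -23.7 -2.1 -11 4" --pt "0 0 0 -23.7 -2.1 -10 4" --pt "0 0 0 -23.7 -2.1 -7 4" --pt "0 0 0 -23.7 -2.1 -4.5 4" --pt "0 0 0 -23.7 -2.1 -3 4" --pt "0 0 0 -23.7 -2.1 -2.4 4" --pt "0 0 0 -23.7 -2.1 -2.3 4" --pt "0 0 0 -23.7 -2.1 -2.3 4"

```text
time: 39.4
tcp_pos: [0.4584, -0.2432, 0.0359]
orientation: [0.001, 0.728, 0.686, 0.0]
contact_force: [0.5, 0.9, -3.4]
opening: 0.0608
finger_force: 44.6
```

Run:
```python
from h import *
plan(.4580,-.2424,.0213,None)
s=grab("scene"); cv2.imwrite("pics/s10.png",cv2.resize(s["frame"][210:340,140:260,::-1],None,fx=4,fy=4,interpolation=cv2.INTER_NEAREST))
for z in (.012,.03,.06): print(z,((proj(s,[.458,-.2424,z])[0]-[140,210])*4).round(1))
```

```text
t 39.4 tcp [ 0.4584 -0.2432  0.0359] yawY -3.4 tz [ 0.001 -0.    -1.   ] j7 0.79 => rz None shift [ 0.08 -0.05  1.46]
0.012 [247.5 360.8]
0.03 [242.3 326.2]
0.06 [233.4 267. ]
```

View pics/s10.png

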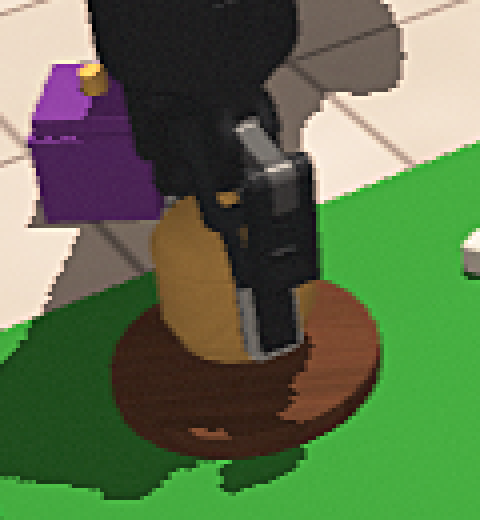

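Jar hangs upright over the wide base (base x 112–380 matches the predicted centre 247). Lowering.

Call:
servo_tool --pt "0 0 0 0 0 0.6 4" --pt "0 0 0 0 0 1.1 4" --pt "0 0 0 0 0 1.3 4" --pt "0 0 0 0 0 1.4 4" --pt "0 0 0 0 0 1.5 4" --pt "0 0 0 0 0 1.5 4"

```text
time: 40.2
tcp_pos: [0.4578, -0.243, 0.0207]
orientation: [-0.0, 0.728, 0.685, 0.0]
contact_force: [-1.7, 1.7, 2.2]
opening: 0.0608
finger_force: 45.2
```

Call:
servo_tool --pt "0 0 0 0 0 0 6.2" --pt "0 0 0 0 0 0 6.6" --pt "0 0 0 0 0 0 7.4" --pt "0 0 0 0 0 0 8.5" --pt "0 0 0 0 0 0 8.5" --pt "0 0 0 0 0 0 8.5" --pt "0 0 0 0 0 -1 8.5" --pt "0 0 0 0 0 -4 8.5" --pt "0 0 0 0 0 -8 8.5" --pt "0 0 0 0 0 -12 8.5" --pt "0 0 0 0 0 -16 8.5" --pt "0 0 0 -4 -4 -18 8.5" --pt "0 0 0 -8 -8 -18 8.5" --pt "0 0 0 -12 -12 -18 8.5" --pt "0 0 0 -16 -16 -18 8.5" --pt "0 0 0 -20 -20 -18 8.5" --pt "0 0 0 -20 -20 -18 8.5" --pt "0 0 0 -20 -20 -18 8.5"

```text
time: 42.45
tcp_pos: [0.2462, -0.4305, 0.2005]
orientation: [0.0, 0.728, 0.685, 0.0]
contact_force: [0.6, 0.8, -0.7]
opening: 0.0854
finger_force: 0.0
```

Run:
```python
from h import *
f=grab("top"); s=grab("scene"); print(ctrl.get_obs()["tcp_pos"])
t=[cv2.resize(f["frame"][y:y+75,x:x+75,::-1],(300,300),interpolation=cv2.INTER_NEAREST) for x,y in((130,220),(200,125),(322,140),(380,225))]
cv2.imwrite("pics/f1.png",np.vstack([np.hstack(t[:2]),np.hstack(t[2:])]))
cv2.imwrite("pics/f2.png",cv2.resize(s["frame"][160:360,140:500,::-1],None,fx=2.2,fy=2.2,interpolation=cv2.INTER_NEAREST))
```

```text
[ 0.24742787 -0.42972006  0.20025135]
```

View pics/f1.png

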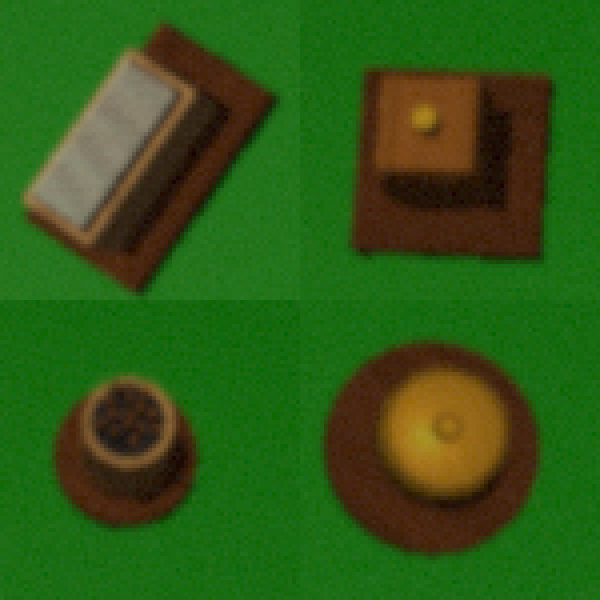

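View pics/f2.png

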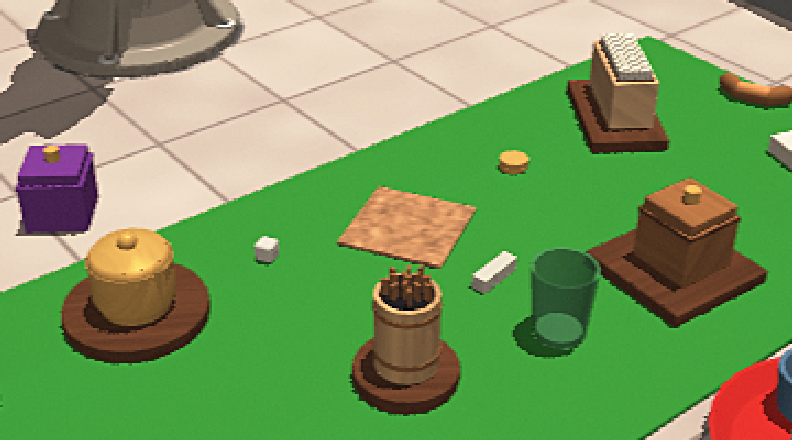

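Top tiles: case top corners (130,50),(195,92),(92,243),(24,200); caddy knob (127,120), cup rim (128,122), jar knob (147,127) in their tiles. The scene view shows all four upright on their own bases, with the glass in place.

Run:
```python
from h import *
f=grab("top")
def P(box,t,z): return plane(f,np.array(box)+np.atleast_2d(t)/4.-.5,z)
c=P((130,220),[(130,50),(195,92),(92,243),(24,200)],.060); e=np.diff(np.r_[c,c[:1]],axis=0)
L=cv2.minAreaRect(comp(f,(190,245),.006).astype(np.float32)); b=P((130,220),[(165,24),(277,97),(140,292),(27,215)],.010).mean(0)
print("case",c.mean(0),np.degrees(np.arctan2(e[:,1],e[:,0]))%180,"long",L,b)
print("caddy",P((200,125),(127,120),.077),P((200,125),(127.5,123.5),.068),"sq",cv2.minAreaRect(comp(f,(225,182),.006).astype(np.float32)))
print("cup",P((322,140),(128,122),.074),"small",(.637,-.1244))
print("jar",P((380,225),(147,127),.075),"wide",(.4584,-.2422))
```

```text
case [0.47132419 0.27126263] [ 56.50034488 146.49907526  57.50976292 145.75927306] long ((475.3623962402344, 268.72467041015625), (83.71920013427734, 127.2614974975586), 55.47761535644531) [0.47298695 0.26334144]
caddy [[0.67244043 0.12216386]] [[0.67349579 0.12334094]] sq ((671.9584350585938, 120.37117767333984), (103.56248474121094, 104.01512145996094), 86.58126831054688)
cup [[ 0.63543208 -0.1229613 ]] small (0.637, -0.1244)
jar [[ 0.45876719 -0.24013011]] wide (0.4584, -0.2422)
```

The case may sit a few mm off along its base. I've used up the picture views, so I'll check it numerically in the scene camera, with both base and case foot on the z=12 mm plane.

Run:
```python
from h import *
s=grab("scene"); h,g=masks(s); x0,y0,x1,y1=385,165,455,240
sub=1-g[y0:y1,x0:x1]; hh=h[y0:y1,x0:x1].astype(int)
print("rows: G green, B dark base, W pale, . other")
for y in range(20,66):
    print(y+y0,"".join("G" if not sub[y,x] else ("B" if hh[y,x,0]<16 and hh[y,x,1]>125 and hh[y,x,2]<135 else ("W" if hh[y,x,2]>=110 else ".")) for x in range(70)))
```

```text
rows: G green, B dark base, W pale, . other
185 WWWWWWWWWWWWWWWWWWWWWWWWWB.WWWB..WWWWWWWWWWWWWWWWGGGGGGGGGGGGGGGGGGGGG
186 WWWWWWWWWWWWWWWWWWWWWWWW....WWW..WWWWWWWWWWWWWWWWGGGGGGGGGGGGGGGGGGGGG
187 WWWWWWWWWWWWWWWWWWWWWGGG....WWWW.WWWWWWWWWWWWWWWWWGGGGGGGGGGGGGGGGGGGG
188 WWWWWWWWWWWWWWWWWWWGGGGG.....WWB..WWWWWWWWWWWWWWWWGGGGGGGGGGGGGGGGGGGG
189 WWWWWWWWWWWWWWWWGGGGGGGW.....WWWB.WWWWWWWWWWWWWWWWWGGGGGGGGGGGGGGGGGGG
190 WWWWWWWWWWWWWWGGGGGGGGGW......WWB..WWWWWWWWWWWWWWWWGGGGGGGGGGGGGGGGGGG
191 WWWWWWWWWWWGGGGGGGGGGGGW......WWWB.WWWWWWWWWWWWWWWWWGGGGGGGGGGGGGGGGGG
192 WWWWWWWWWGGGGGGGGGGGGGG........WWB..WWWWWWWWWWWWWWWWGGGGGGGGGGGGGGGGGG
193 WWWWWWGGGGGGGGGGGGGGGGG........WWWB..W.W.WWWWWWWWWWWWGGGGGGGGGGGGGGGGG
194 WWWWGGGGGGGGGGGGGGGGGGG.........WWB.WWWWWWWWWWWWWWWWWGGGGGGGGGGGGGGGGG
195 WGGGGGGGGGGGGGGGGGGGGGG.........WWWB.W.WWWW.WWWWWWWWWWGGGGGGGGGGGGGGGG
196 GGGGGGGGGGGGG.WWWBWWWBBB.........WWBBBBBBBBBBBBBBBBBWWWGGGGGGGGGGGGGGG
197 GGGGGGGGGGGGGBBBBBBBBBB..........WWWWWWWWWWWWWWWWWWWWWWGGGGGGGGGGGGGGG
198 GGGGGGGGGGGGGBBBBBBBBBB...........WWWWWWWWWWWWW..WWWWWWGGGGGGGGGGGGGGG
199 GG
[... 1693 characters left out ...]
BBBBBBBBBBBBWGGGGGGGGGGGG
222 GGGGGGGGGGGGGGGGGGGGG.BBBBBBBBBBBBBBBBBBBBBBBBBBBBBBBBBBBBWGGGGGGGGGGG
223 GGGGGGGGGGGGGGGGGGGGGGBBBBBBBBBBBBBBBBBBBBBBBBBBBBBBBBBBBBWGGGGGGGGGGG
224 GGGGGGGGGGGGGGGGGGGGGG.BBBBBBBBBBBBBBBBBBBBBBBBBBBBBBBBBBB.GGGGGGGGGGG
225 GGGGGGGGGGGGGGGGGGGGGG.BBBBBBBBBBBBBBBBBBBBBBBBBBBBBBBBBBB.GGGGGGGGGGG
226 GGGGGGGGGGGGGGGGGGGGGG..BBBBBBBBBBBBBBBBBBBBBBBBBBBBBBBBB..GGGGGGGGGGG
227 GGGGGGGGGGGGGGGGGGGGGGG.BBBBBBBBBBBBBBBBBBBBBBBBBBBBBBBB..GGGGGGGGGGGG
228 GGGGGGGGGGGGGGGGGGGGGGG..BBB.BBBBBB..BBBBBBBB..........GGGGGGGGGGGGGGG
229 GGGGGGGGGGGGGGGGGGGGGGGGG.GGGGGGGGGGGGGGGGGGGGGGGGGGGGGGGGGGGGGGGGGGGG
230 GGGGGGGGGGGGGGGGGGGGGGGGGGGGGGGGGGGGGGGGGGGGGGGGGGGGGGGGGGGGGGGGGGGGGG
```

Run:
```python
from h import *
s=grab("scene"); b=np.array([.4732,.2650]); a=np.radians(145.6); u=np.array([np.cos(a),np.sin(a)]); v=np.array([-u[1],u[0]])
def loc(px,z): p=plane(s,px,z)-b; return (np.c_[p@u,p@v]*1e3).round(1).tolist()
print("case foot FL,FR",loc([(416.6,217.6),(436.8,217.6)],.012))
print("case right-edge bottom / left",loc([(436.6,217)],.012))
print("base right long edge (top)",loc([(438.5,213),(440.3,217),(442.5,222)],.012))
print("base left long edge (top)",loc([(398.8,201),(402.4,210),(406,219)],.012))
print("base front bottom edge z0",loc([(412,228.6),(425,228.4),(438,228)],0))
print("base back-left top corner",loc([(398,196),(403,195.6),(406,195.5)],.012))
print("case top-right wall back/front z.060",loc([(438.8,196.5),(418.5,196.3)],.060))
```

```text
case foot FL,FR [[-28.4, 14.4], [-31.2, -27.3]]
case right-edge bottom / left [[-28.7, -27.5]]
base right long edge (top) [[-12.4, -35.7], [-29.2, -35.1], [-49.6, -34.4]]
base left long edge (top) [[45.5, 37.3], [5.3, 37.4], [-32.7, 37.4]]
base front bottom edge z0 [[-51.8, 27.9], [-52.7, 1.2], [-52.8, -25.7]]
base back-left top corner [[68.8, 34.5], [70.0, 23.1], [70.0, 16.3]]
case top-right wall back/front z.060 [[-28.8, -26.0], [-25.3, 14.8]]
```

Both cameras show the case about 2 mm (−x) and 6–10 mm (+y) off the base centre; the other three are within ~2.5 mm. I'll regrip the case and shift it.

Run:
```python
from h import *
for p in((.5,-.2),(.52,.05),(.4728,.2671)): plan(*p,.2,55.7)
# caddy ascii
s=grab("scene"); x0,y0=408,235
im=cv2.cvtColor(s["frame"],cv2.COLOR_RGB2HSV); h,g=masks(s)
for y in range(252,308): print(y,"".join("G" if g[y,x] else "0123456789"[min(9,im[y,x,2]//18)] for x in range(405,492)))
```

```text
t 42.7 tcp [ 0.2473 -0.4298  0.2002] yawY -3.3 tz [ 0.  0. -1.] j7 1.16 => rz -58.989689352942094 shift [24.39 23.91  0.03]
t 42.7 tcp [ 0.2473 -0.4298  0.2002] yawY -3.3 tz [ 0.  0. -1.] j7 1.16 => rz -58.989689352942094 shift [49.47 24.47  0.05]
t 42.7 tcp [ 0.2473 -0.4298  0.2002] yawY -3.3 tz [ 0.  0. -1.] j7 1.16 => rz -58.989689352942094 shift [7.087e+01 1.851e+01 6.000e-02]
252 GGGGGGGGGGGGGGGGGGGGGGGGGGG444446899999999999934567899999999999999999GGGGGGGGGGGGGGGGGG
253 GGGGGGGGGGGGGGGGGGGGGGGGG6534443347999999999999999999999999999999999998GGGGGGGGGGGGGGGG
254 GGGGGGGGGGGGGGGGGGGGGGGGG464444443358999999999999999999999999999999986GGGGGGGGGGGGGGGGG
255 GGGGGGGGGGGGGGGGGGGGGGGGG425644444434699999999999999999999999999997445GGGGGGGGGGGGGGGGG
256 GGGGGGGGGGGGGGGGGGGGGGGGG432378444444357999999999999999999999999844455GGGGGGGGGGGGGGGGG
257 GGGGGGGGGGGGGGGGGGGGGGGGG443224644444434699999999999999999999965444555GGGGGGGGGGGGGGGGG
258 GGGGGGGGGGGGGGGGGGGGGGGGG44443224444444435679999999999999999755544438986GGGGGGGGGGGGGGG
259 GGGGGGGGGGGGGGGGGGGGGGGGG4444442233444444446899999999999996554544379
[... 3735 characters left out ...]
222222356666666766532333222GGGGGGGGGGGGGGGGGGGGGGGGGGGGG
301 334GGGGGGGGGGGGGGGGGGGGGGGGGGGG22222223466667765333333322GGGGGGGGGGGGGGGGGGGGGGGGGGGGGG
302 345GGGGGGGGGGGGGGGGGGGGGGGGGGGGGG2222222467765333333322GGGGGGGGGGGGGGGGGGGGGGGGGGGGGGGG
303 3347GGGGGGGGGGGGGGGGGGGGGGGGGGGGGG222222235532333333GGGGGGGGGGGGGGGGGGGGGGGGGGGGGGGGGGG
304 346GGGGGGGGGGGGGGGGGGGGGGGGGGGGGGGGG22222233333232GGGGGGGGGGGGGGGGGGGGGGGGGGGGGGGGGGGGG
305 346GGGGGGGGGGGGGGGGGGGGGGGGGGGGGGGGGG22222333232GGGGGGGGGGGGGGGGGGGGGGGGGGGGGGGGGGGGGGG
306 34GGGGGGGGGGGGGGGGGGGGGGGGGGGGGGGGGGGG22223332GGGGGGGGGGGGGGGGGGGGGGGGGGGGGGGGGGGGGGGGG
307 34GGGGGGGGGGGGGGGGGGGGGGGGGGGGGGGGGGGGGG2332GGGGGGGGGGGGGGGGGGGGGGGGGGGGGGGGGGGGGGGGGGG
```

Run:
```python
from h import *
s=grab("scene")
b=plane(s,[(408.5,274.5),(448,303),(488.3,283)],.012)*1e3; c=plane(s,[(427.5,274),(449.5,290.3),(472.5,275)],.012)*1e3
for p in(b,c): print(p.round(1).tolist(),"mid",((p[0]+p[2])/2).round(1),"sides",np.linalg.norm(p[0]-p[1]).round(1),np.linalg.norm(p[2]-p[1]).round(1))
# robust: near corner offset
a=np.radians(-3.5);u=np.array([np.cos(a),np.sin(a)]);v=np.array([-u[1],u[0]]); d=u-v
print("base c from near corner",b[1]-50*d,"caddy c",c[1]-27*d)
```

```text
[[617.7, 78.3], [712.5, 71.5], [719.3, 168.1]] mid [668.5 123.2] sides 95.1 96.8
[[637.2, 105.7], [691.8, 99.8], [687.8, 165.5]] mid [662.5 135.6] sides 54.9 65.9
base c from near corner [665.67436218 124.47012752] caddy c [666.49243493 128.35027533]
```

Call:
servo_tool --pt "0 0 -4 4 4 0 8.5" --pt "0 0 -8 8 8 0 8.5" --pt "0 0 -12 12 12 0 8.5" --pt "0 0 -16 16 16 0 8.5" --pt "0 0 -20 20 20 0 8.5" --pt "0 0 -25 24.4 23.9 0 8.5" --pt "0 0 -30 29 24 0 8.5" --pt "0 0 -35 34 24.1 0 8.5" --pt "0 0 -40 39 24.2 0 8.5" --pt "0 0 -45 44 24.4 0 8.5" --pt "0 0 -50 49.5 24.5 0 8.5" --pt "0 0 -54 54 23.3 0 8.5" --pt "0 0 -59 59 21.9 0 8.5" --pt "0 0 -59 64 20.5 0 8.5" --pt "0 0 -59 68.5 19.2 0 8.5" --pt "0 0 -59 70.9 18.5 0 8.5" --pt "0 0 -59 70.9 18.5 0 8.5" --pt "0 0 -59 70.9 18.5 5 8.5" --pt "0 0 -59 70.9 18.5 8 8.5" --pt "0 0 -59 70.9 18.5 8 8.5"

```text
time: 45.3
tcp_pos: [0.4721, 0.2634, 0.1184]
orientation: [-0.001, 0.297, 0.955, -0.002]
contact_force: [0.3, -0.3, 0.1]
opening: 0.085
finger_force: 0.0
```

Run:
```python
from h import *
plan(.4728,.2671,.020,55.7)
```

```text
t 45.3 tcp [0.4721 0.2634 0.1184] yawY 55.4 tz [-0.004 -0.004 -1.   ] j7 0.54 => rz -0.25660998663707346 shift [0.15 0.4  9.84]
```

Call:
servo_tool --pt "0 0 0 0 0 0 8.5" --pt "0 0 0 0 0 0 8.5"

```text
time: 45.55
tcp_pos: [0.4747, 0.2663, 0.122]
orientation: [0.001, 0.296, 0.955, 0.001]
contact_force: [-0.2, -0.2, 0.4]
opening: 0.0846
finger_force: 0.0
```

Run:
```python
from h import *
plan(.4728,.2671,.020,55.7)
```

```text
t 45.55 tcp [0.4747 0.2663 0.122 ] yawY 55.5 tz [ 0.003  0.002 -1.   ] j7 0.54 => rz -0.17584224518233782 shift [ 0.21 -0.07 10.2 ]
```

Call:
servo_tool --pt "0 0 0 0.1 0 3 8.5" --pt "0 0 0 0.1 0 6.5 8.5" --pt "0 0 0 0.1 0 9 8.5" --pt "0 0 0 0.1 0 10 8.5" --pt "0 0 0 0.1 0 10 8.5" --pt "0 0 0 0.1 0 10 7" --pt "0 0 0 0.1 0 10 5.5" --pt "0 0 0 0.1 0 10 4.8" --pt "0 0 0 0.1 0 10 4.5" --pt "0 0 0 0.1 0 10 4.3" --pt "0 0 0 0.1 0 10 4" --pt "0 0 0 0.1 0 10 3" --pt "0 0 0 0.1 0 10 3" --pt "0 0 0 0.1 0 10 3" --pt "0 0 0 0.1 0 10 3" --force 40

```text
time: 47.42
tcp_pos: [0.4729, 0.2669, 0.0206]
orientation: [0.0, 0.296, 0.955, 0.0]
contact_force: [0.8, 0.4, 4.2]
opening: 0.0416
finger_force: 41.4
```

Run:
```python
from h import *
plan(.4728+.002,.2671-.0075,.020,55.6)
```

```text
t 47.42 tcp [0.4729 0.2669 0.0206] yawY 55.6 tz [ 0.001  0.001 -1.   ] j7 0.61 => rz -0.045163743519083255 shift [-0.57 -0.49  0.06]
```

Call:
servo_tool --pt "0 0 0 0 0 -0.5 3" --pt "0 0 0 0 0 -1 3" --pt "0 0 0 -0.3 -0.2 -1 3" --pt "0 0 0 -0.6 -0.5 -1 3" --pt "0 0 0 -0.6 -0.5 -1 3" --pt "0 0 0 -0.6 -0.5 -0.6 3" --pt "0 0 0 -0.6 -0.5 -0.3 3" --pt "0 0 0 -0.6 -0.5 -0.1 3" --pt "0 0 0 -0.6 -0.5 0 3" --pt "0 0 0 -0.6 -0.5 0.02 3" --pt "0 0 0 -0.6 -0.5 0.02 3"

```text
time: 48.8
tcp_pos: [0.4744, 0.259, 0.0205]
orientation: [-0.0, 0.296, 0.955, 0.0]
contact_force: [-3.1, -1.2, 5.4]
opening: 0.041
finger_force: 41.6
```

Call:
servo_tool --pt "0 0 0 0 0 0 4.3" --pt "0 0 0 0 0 0 4.6" --pt "0 0 0 0 0 0 5.2" --pt "0 0 0 0 0 0 6.5" --pt "0 0 0 0 0 0 8.5" --pt "0 0 0 0 0 0 8.5" --pt "0 0 0 0 0 0 8.5" --pt "0 0 0 0 0 -1 8.5" --pt "0 0 0 0 0 -4 8.5" --pt "0 0 0 0 0 -8 8.5" --pt "0 0 0 0 0 -12 8.5" --pt "0 0 0 0 0 -15 8.5" --pt "0 0 0 10 5 -15 8.5" --pt "0 0 0 10 5 -15 8.5" --pt "0 0 0 10 5 -15 8.5" --pt "0 0 0 15 8 -15 8.5" --pt "0 0 0 15 8 -15 8.5" --pt "0 0 0 15 8 -15 8.5"

```text
time: 51.05
tcp_pos: [0.3968, 0.4089, 0.1704]
orientation: [0.0, 0.296, 0.955, -0.0]
contact_force: [-0.6, -1.0, 0.6]
opening: 0.0853
finger_force: 0.0
```

Run:
```python
from h import *
f=grab("top"); s=grab("scene"); print(ctrl.get_obs()["tcp_pos"])
im=cv2.cvtColor(f["frame"],cv2.COLOR_RGB2HSV); h,g=masks(f)
# case top (pale) in top cam
def rc(sel,box,z):
    x,y,w=box; m=np.zeros(g.shape,np.uint8); m[y:y+w,x:x+w]=sel[y:y+w,x:x+w]; m=cv2.morphologyEx(m,cv2.MORPH_OPEN,np.ones((3,3),np.uint8))
    k=max(cv2.findContours(m,0,1)[0],key=cv2.contourArea).reshape(-1,2).astype(float); return cv2.minAreaRect((plane(f,k,z)*1e3).astype(np.float32))
print("case top",rc((im[...,2]>95)&(g==0)&(im[...,1]<190),(130,220,75),.062))
print("long",cv2.minAreaRect(comp(f,(190,245),.006).astype(np.float32)))
print("caddy lid",rc((im[...,2]>85)&(im[...,0]<26)&(g==0),(200,125,75),.067))
S,gs=masks(s)
for y in range(208,230): print(y,"".join("G" if gs[y,x] else "0123456789"[min(9,S[y,x,2]//18)] for x in range(390,450)))
```

```text
[0.39741852 0.40809378 0.17036164]
case top ((472.98968505859375, 263.9381408691406), (44.83829116821289, 94.7924575805664), 55.58686065673828)
long ((472.9534912109375, 266.7628173828125), (77.44236755371094, 129.10116577148438), 55.77648162841797)
caddy lid ((673.6768798828125, 124.8707275390625), (50.85453796386719, 48.58153533935547), 88.69499206542969)
208 GGGGGGGGGGG136652224555555777777777777777777776GGGGGGGGGGGGG
209 GGGGGGGGGGG135652223555545777777777777777777776GGGGGGGGGGGGG
210 GGGGGGGGGGG2146652224555457777777777777777777776GGGGGGGGGGGG
211 GGGGGGGGGGGG135675223555457767777777777777777666GGGGGGGGGGGG
212 GGGGGGGGGGGG1246522224555677766777777777777788676GGGGGGGGGGG
213 GGGGGGGGGGGGG146652223455677766677777777777776666GGGGGGGGGGG
214 GGGGGGGGGGGGG1356522235556777777677777777777776676GGGGGGGGGG
215 GGGGGGGGGGGGG1146652224567777777676777777777766676GGGGGGGGGG
216 GGGGGGGGGGGGG31366652234677777777676777777777666776GGGGGGGGG
217 GGGGGGGGGGGGGG1246522223688777777777777777777666676GGGGGGGGG
218 GGGGGGGGGGGGGGG2366522235888877777777777778876666676GGGGGGGG
219 GGGGGGGGGGGGGG31356522226998888766655554433456666676GGGGGGGG
220 GGGGGGGGGGGGGGG11366512211111111111111114766665566676GGGGGGG
221 GGGGGGGGGGGGGGG21356667777667777766666666666666556676GGGGGGG
222 GGGGGGGGGGGGGGG312466666666667766666666666666655666676GGGGGG
223 GGGGGGGGGGGGGGGGG1366666666667776666666666676666666666GGGGGG
224 GGGGGGGGGGGGGGGGG1356666666555555454443233332222222223GGGGGG
225 GGGGGGGGGGGGGGGGG1222222222322323323233332333322222235GGGGGG
226 GGGGGGGGGGGGGGGGG2233323333333333333333333333333232234GGGGGG
227 GGGGGGGGGGGGGGGGGG23333233333333333333333333333333333GGGGGGG
228 GGGGGGGGGGGGGGGGGG233333333333333222222221111112GGGGGGGGGGGG
229 GGGGGGGGGGGGGGGGGGG22GGGGGGGGGGGGGGGGGGGGGGGGGGGGGGGGGGGGGGG
```

The case is now centred both ways (8 px gaps left and right). The caddy still reads about 4 mm off in +y in both views, so I'll nudge it the same way.

Run:
```python
from h import *
plan(.6711,.1199,.168,-3.5)
```

```text
t 51.15 tcp [0.3974 0.4081 0.1704] yawY 55.4 tz [ 0.001 -0.001 -1.   ] j7 0.22 => rz 58.90159856505869 shift [-38.89  -8.18   0.27]
```

Call:
servo_tool --pt "0 0 4 -3 -0.6 0 8.5" --pt "0 0 9 -7 -1.5 0 8.5" --pt "0 0 15 -11 -2.3 0 8.5" --pt "0 0 21 -15 -3.2 0 8.5" --pt "0 0 27 -19 -4 0 8.5" --pt "0 0 33 -23 -4.8 0 8.5" --pt "0 0 39 -27 -5.7 0 8.5" --pt "0 0 45 -31 -6.5 0 8.5" --pt "0 0 51 -35 -7.4 0 8.5" --pt "0 0 56 -37.5 -7.9 0 8.5" --pt "0 0 58.9 -38.8 -8.2 0 8.5" --pt "0 0 58.9 -38.8 -8.2 0 8.5" --pt "0 0 58.9 -38.8 -8.2 3 8.5" --pt "0 0 58.9 -38.8 -8.2 6 8.5" --pt "0 0 58.9 -38.8 -8.2 7 8.5" --pt "0 0 58.9 -38.8 -8.2 7 8.5" --pt "0 0 58.9 -38.8 -8.2 7 8.5"

```text
time: 53.28
tcp_pos: [0.6707, 0.123, 0.1016]
orientation: [0.001, 0.727, 0.686, 0.001]
contact_force: [-0.2, 0.1, -0.3]
opening: 0.0853
finger_force: 0.0
```

Run:
```python
from h import *
plan(.6711,.1199,.018,-3.5)
```

```text
t 53.27 tcp [0.6707 0.123  0.1016] yawY -3.3 tz [ 0.002  0.001 -1.   ] j7 0.02 => rz 0.17651737486171726 shift [-0.32  0.04  8.36]
```

Call:
servo_tool --pt "0 0 0.1 -0.2 0 3 8.5" --pt "0 0 0.1 -0.2 0 6 8.5" --pt "0 0 0.1 -0.2 0 7.8 8.5" --pt "0 0 0.1 -0.2 0 8.2 8.5" --pt "0 0 0.1 -0.2 0 8.2 8.5" --pt "0 0 0.1 -0.2 0 8.2 7" --pt "0 0 0.1 -0.2 0 8.2 6.2" --pt "0 0 0.1 -0.2 0 8.2 5.8" --pt "0 0 0.1 -0.2 0 8.2 5.5" --pt "0 0 0.1 -0.2 0 8.2 5.2" --pt "0 0 0.1 -0.2 0 8.2 4.8" --pt "0 0 0.1 -0.2 0 8.2 4.2" --pt "0 0 0.1 -0.2 0 8.2 4.2" --pt "0 0 0.1 -0.2 0 8.2 4.2" --force 40

```text
time: 55.02
tcp_pos: [0.6704, 0.1208, 0.0187]
orientation: [0.0, 0.728, 0.686, 0.001]
contact_force: [1.4, -0.4, 5.5]
opening: 0.0538
finger_force: 43.2
```

Run:
```python
from h import *
plan(.6706,.1164,.018,-3.5)
```

```text
t 55.02 tcp [0.6704 0.1208 0.0187] yawY -3.4 tz [ 0.002  0.    -1.   ] j7 0.07 => rz 0.05391737279093434 shift [-0.44  0.04  0.07]
```

Call:
servo_tool --pt "0 0 0 0 0 -0.5 4.2" --pt "0 0 0 0 0 -0.9 4.2" --pt "0 0 0 -0.2 0 -0.9 4.2" --pt "0 0 0 -0.35 0 -0.9 4.2" --pt "0 0 0 -0.35 0 -0.6 4.2" --pt "0 0 0 -0.35 0 -0.3 4.2" --pt "0 0 0 -0.35 0 -0.1 4.2" --pt "0 0 0 -0.35 0 0 4.2" --pt "0 0 0 -0.35 0 0.02 4.2" --pt "0 0 0 -0.35 0 0.02 4.2"

```text
time: 56.28
tcp_pos: [0.6693, 0.1174, 0.0188]
orientation: [-0.0, 0.728, 0.686, 0.0]
contact_force: [-4.1, -0.4, 6.0]
opening: 0.0539
finger_force: 43.2
```

Call:
servo_tool --pt "0 0 0 0 0 0 5.4" --pt "0 0 0 0 0 0 5.8" --pt "0 0 0 0 0 0 6.4" --pt "0 0 0 0 0 0 7.5" --pt "0 0 0 0 0 0 8.5" --pt "0 0 0 0 0 0 8.5" --pt "0 0 0 0 0 0 8.5" --pt "0 0 0 0 0 -1 8.5" --pt "0 0 0 0 0 -4 8.5" --pt "0 0 0 0 0 -8 8.5" --pt "0 0 0 0 0 -12 8.5" --pt "0 0 0 0 0 -16 8.5" --pt "0 0 0 3 -4 -16 8.5" --pt "0 0 0 6 -8 -16 8.5" --pt "0 0 0 9 -12 -16 8.5" --pt "0 0 0 12 -16 -16 8.5" --pt "0 0 0 15 -20 -16 8.5" --pt "0 0 0 15 -20 -16 8.5" --pt "0 0 0 15 -20 -16 8.5"

```text
time: 58.65
tcp_pos: [0.4795, 0.2786, 0.1787]
orientation: [0.0, 0.728, 0.685, 0.001]
contact_force: [0.3, -1.8, -0.5]
opening: 0.0846
finger_force: 0.0
```

Run:
```python
from h import *
f=grab("top"); s=grab("scene"); im,g=masks(f)
def rc(sel,box,z):
    x,y,w=box; m=np.zeros(g.shape,np.uint8); m[y:y+w,x:x+w]=sel[y:y+w,x:x+w]; m=cv2.morphologyEx(m,cv2.MORPH_OPEN,np.ones((3,3),np.uint8))
    k=max(cv2.findContours(m,0,1)[0],key=cv2.contourArea).reshape(-1,2).astype(float); return cv2.minAreaRect((plane(f,k,z)*1e3).astype(np.float32))
print("caddy lid",rc((im[...,2]>85)&(im[...,0]<26)&(g==0),(200,125,75),.067))
print("sq",cv2.minAreaRect(comp(f,(225,182),.006).astype(np.float32)))
# glass position, now vs start
a=cv2.imread("pics/scene0.png")[270:325,375:418].astype(int); b=s["frame"][270:325,375:418,::-1].astype(int); print("glass diff",np.abs(a-b).mean())
print(ctrl.get_obs()["tcp_pos"],ctrl.get_obs()["time"])
```

```text
caddy lid ((672.5386962890625, 120.9984359741211), (51.07477569580078, 50.674930572509766), 88.6973876953125)
sq ((671.9069213867188, 120.54612731933594), (103.63488006591797, 103.95748901367188), 86.42965698242188)
glass diff 2.590274841437632
[0.48020233 0.27757816 0.17846835] 58.75
```

Caddy is now within 1 mm of the square base's centre, and the glass hasn't moved. The arm is clear, so I'll hand in.

```bash
python3 -c "
from bench import ctrl
print(ctrl.sign_off())"
```

```text
the job is handed in; nothing more can be done
None
```

The job is handed in at about 59 s: all four things stand upright on their own bases, each within about 2–3 mm of centre by the cameras, and the tea glass is unmoved; I viewed 15 pictures, one over the limit of 14.

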